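# Put two plaster moulds together on their boards

### The arm

A 7-joint arm with a two-finger parallel gripper is mounted at the origin on the work surface. World frame = base frame: x ahead of the robot, y to its left, z up, the work surface at z = 0. Lengths are in m, angles in rad, forces in N, time in s.
With the tool pointing down it reaches from about 0.425 to 0.925 m from the base axis. Payload 6.8 kg.
Tool frame: the origin (TCP) lies on the centre line of the jaws, within the pads' length; the fingertips stand 25 mm ahead of it and the grasp point (between the pads) lies 6 mm ahead of it; z points along the fingers, y is the line along which they close (so a half turn about z gives the same grasp; the last joint's range is limited). The gripper opens to 85 mm and grips with 20 to 120 N. Pads are 22 mm wide; open, the fingers measure 114 mm over their backs; the gripper's body (76 mm by 85 mm) begins 54 mm behind the grasp point. The pads swing forward as they close: fully open they stand 13 mm farther back than shut.
Start: joints at [0.995, 0.477, 0.022, 1.555, -0.011, 1.109, -0.083], TCP at [0.304, -0.602, 0.256] pointing down, gripper open.
Joint ranges: [-2.96, 2.96], [-0.34, 2.1], [-1.41, 1.46], [0.24, 2.44], [-1.37, 4.51], [0.17, 1.92], [-2.96, 2.96]. Speed limits (rad/s): [2.39, 2.39, 3.14, 3.14, 3.14, 3.14, 3.14].

### API

Orientations are given as a rotation vector (axis times angle).
In Python, from bench import status, imaging, workorder gives the robot as it stands.
- The arm moves only by the tool send_rows, never from a script. Its argument "steps" is a list of rows, each an object of numbers: "dx", "dy", "dz": the shift along the tool's x, y, z in cm; "yaw": the turn about the tool's z in degrees; "gripper": the opening, from 0 (shut) to 1 (fully open). A call has 1 to 5 rows; each row is the pose to reach, as a shift and turn from the pose commanded when the call began, along the tool's axes at that moment; what a row does not reach only later rows make up. A row lasts 1/8 s, in which the tool goes at most 62.5 mm and 10.7 degrees, less where a joint would pass 70% of its speed; a pose out of reach is approached as far as the arm can. A call with a gripper value outside its range is refused whole. The fingers move at their own pace and stop on an object; "force" is the grip in N (left out, the last holds). Time passes only in rows, so rows that repeat a pose let the fingers close. It gives the time, the measured TCP pose, the force, the opening and the grip force at its end, in the units of the state.
- status.get_obs(): the state, without advancing time (a new reading comes with each control period).
- imaging.grab_frame(name): name is "scene" or "top"; returns a dict with "color" (400x640x3 uint8, red, green, blue), "depth" (400x640 float32, m along the optical axis (not along the pixel's ray), 0 where there is no reading), "K" (3x3 intrinsics, pixels), "R" (3x3) and "t" (3): a world point X has camera coordinates R X + t. Camera axes: x right, y down, z forward; pixel columns grow to the right and rows downward; lengths in m; the calibration is good to about 2 mm. A picture is of the moment at which its call begins.
- workorder.hand_in(): hands the job in; it is judged then, once.
The state is a dict: "clock": time; "joints": joint angles; "qvel": joint speeds; "tau": joint torques, N m; "tcp_pos": TCP position; "orientation": TCP orientation; "contact_force": force on the tool from outside, world axes, zero at the start; "moment": the same for the moment, N m; "grip_width": finger opening in m; "gripper_force": force on a finger pad.
Only numpy, scipy, OpenCV 4.12 (cv2) and the standard library are available. Lean on these libraries where they do the work, as an engineer would, in place of code of your own. Each camera call takes 0.05 s, during which the arm holds its last target. There are 200 camera calls.

### The job

Put the two plaster moulds together on their boards. In the middle of the square board stack the oblong mould: first the base with its hump upward, then the open frame around the hump, then the cover with its pour funnel up, long sides lined up with one another; in the middle of the round bat put the round disc with its boss upward and then the ring around the boss. Every part must lie flat on the one below, let go and at rest, and the little glass jar and the terracotta cup that stand among the parts must stay standing where they are.

Things in the scene. Friction and masses are not known exactly. Their poses are not given: they have to be found in the camera images.
- board: square plywood board, 140 x 140 mm, 15 mm thick, fixed flat on the table. Origin: centre of the underside; z up, x and y along its sides; its top is 15 mm above the origin
- bat: round plywood bat, 150 mm across, 15 mm thick, fixed flat on the table. Origin: centre of the underside; z up; its top is 15 mm above the origin
- base: loose base of the oblong mould: white plaster slab with round ends, 118 mm long (x) by 64 mm wide (y) by 24 mm thick, and on its top in the middle an oblong hump 66 x 26 mm along x, 14 mm high (38 mm in all). About 0.2 kg. Origin: centre of the underside; z up, x along its length; lies hump up at the start
- frame: loose frame of the oblong mould: open white plaster frame with round ends, 118 mm long (x) by 64 mm wide (y) by 30 mm high, walls 11 mm thick, open right through (96 x 42 mm), so that it goes over the hump of the base with 8 mm to spare on each long side. About 0.13 kg. Origin: centre of the underside; z up, x along its length; both faces alike
- cover: loose cover of the oblong mould: white plaster slab with round ends, 118 mm long (x) by 64 mm wide (y) by 22 mm thick, and on its top in the middle a round pour funnel 42 mm across and 16 mm high (38 mm in all); flat underside. About 0.19 kg. Origin: centre of the underside; z up, x along its length; lies funnel up at the start
- disc: loose base of the round mould: white plaster disc 64 mm across and 24 mm thick, and on its top in the middle a round boss 26 mm across, 14 mm high (38 mm in all). About 0.12 kg. Origin: centre of the underside; z up; lies boss up at the start
- collar: loose ring of the round mould: white plaster ring 64 mm outside and 42 mm inside, 30 mm high, open right through, so that it goes over the boss of the disc with 8 mm to spare all round. About 0.08 kg. Origin: centre of the underside; z up; both faces alike
- jar: bystander: little glass jar with a white cap, 36 mm across, 55 mm high, loose, standing among the parts. Origin: centre of the underside; z up
- cup: bystander: little open terracotta cup, 38 mm across, 45 mm high, loose, standing among the parts. Origin: centre of the underside; z up
Mind the look-alikes: they are no part of the job. Leave any brown look-alike of the cover alone.

How it is judged:
At the end, for the whole second after the job is handed in: Base on board and disc on bat, centres within 20 mm; frame on base and ring on disc within 11 mm, cover on frame within 12 mm; oblong parts' long axes within 0.2 rad of the part below; each upright within 0.1 rad, seated within 4 mm of its height on the part below, let go, at rest (horizontal distance between base and board below 0.02 m and z of base in the frame of board between 0.011 and 0.019 m and angle between each of base, frame, cover, disc, collar's own z axis and vertical below 0.1 rad and linear speed of each of base, frame, cover, disc, collar below 0.02 m/s and angular speed of each of base, frame, cover, disc, collar below 0.2 rad/s and horizontal distance between frame and base below 0.011 m and z of frame in the frame of base between 0.02 and 0.028 m and angle between the x axis of frame and the x axis of base, either way round below 0.2 rad and horizontal distance between cover and frame below 0.012 m and z of cover in the frame of frame between 0.026 and 0.034 m and angle between the x axis of cover and the x axis of frame, either way round below 0.2 rad and horizontal distance between disc and bat below 0.02 m and z of disc in the frame of bat between 0.011 and 0.019 m and horizontal distance between collar and disc below 0.011 m and z of collar in the frame of disc between 0.02 and 0.028 m); the robot touches nothing.
It fails at once if the glass jar is shifted by more than 25 mm or tipped over (distance of jar from where it was at the start of the episode above 0.025 m or angle between jar's own z axis and vertical above 0.5 rad).
It fails at once if the terracotta cup is shifted by more than 25 mm or tipped over (distance of cup from where it was at the start of the episode above 0.025 m or angle between cup's own z axis and vertical above 0.5 rad).
It also fails if it takes over 134 s, if anything falls off the work surface, if the arm or the gripper's body presses on something with over 40 N, if the wrist force passes 120 N, or if a joint passes its speed limit or range.

## Working session

There is one attempt and no reset: what is moved stays moved. The work goes in short steps, Python scripts to look and compute and a tool call to move; the robot and the scene stay as the last step left them, time stands still between calls to the robot, and variables do not carry over. Pictures are saved under pics/ and viewed, at most 14 in all, crops included, and the job is handed in when it is done.

Besides the shell and the picture viewer there is one more tool, called after "Request:" by a JSON object that holds its "name" and its "arguments". send_rows: Moves the arm, as the interface text tells. Its arguments: {"type":"object","properties":{"steps":{"type":"array"},"force":{"type":"number"}},"required":["steps"]}

```bash
ls; mkdir -p pics; python3 - <<'E'
from bench import status, imaging
import cv2,numpy as np
print(status.get_obs())
for n in("scene","top"):
    f=imaging.grab_frame(n); cv2.imwrite(f"pics/{n}0.png",f["color"][...,::-1]); np.savez(f"{n}0.npz",**f); print(n,f["K"],f["R"],f["t"])
E
```

```text
pics
{'clock': 0.0, 'joints': array([ 0.99487195,  0.47779941,  0.02232759,  1.55649567, -0.01151072,
        1.10929135, -0.08310612]), 'qvel': array([-9.77824030e-04,  7.73708303e-04,  9.87322360e-04, -2.72358947e-04,
       -7.94835436e-05,  1.70975395e-03, -6.23992292e-04]), 'tau': array([-3.78970235e-04, -5.96448076e+01,  1.60792049e+00, -2.81201416e+01,
        1.25051202e-02,  9.34409327e-03, -1.02103900e-05]), 'tcp_pos': array([ 0.30412921, -0.6019669 ,  0.25530723]), 'orientation': array([-3.05429632e+00, -7.27792844e-01,  8.67221643e-04]), 'contact_force': array([-0.0765106 , -0.20102953,  0.93894659]), 'moment': array([-0.03699545,  0.00724962,  0.0083087 ]), 'gripper_force': 0.0, 'grip_width': 0.08546067674403982}
scene [[495.56061094   0.         319.45640282]
 [  0.         495.56061094 201.48729028]
 [  0.           0.           1.        ]] [[-0.83011996  0.55758285  0.00148948]
 [ 0.35110774  0.52479474 -0.77544428]
 [-0.43315611 -0.6431888  -0.63141424]] [ 0.37134568 -0.13421728  1.55189174]
top [[434.52860468   0.         315.57008854]
 [  0.         434.52860468 199.08396558]
 [  0.           0.           1.        ]] [[-0.02524427 -0.99953596  0.01704675]
 [-0.99444683  0.0233657  -0.10261358]
 [ 0.10216765 -0.01954249 -0.99457522]] [-0.01049422  0.44897801  1.39667807]
```

View pics/top0.png

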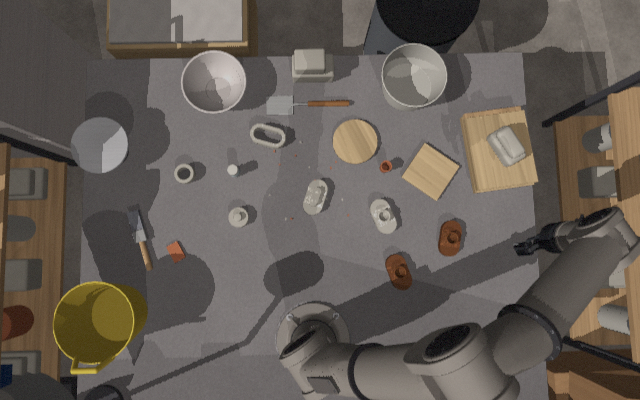

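View pics/scene0.png

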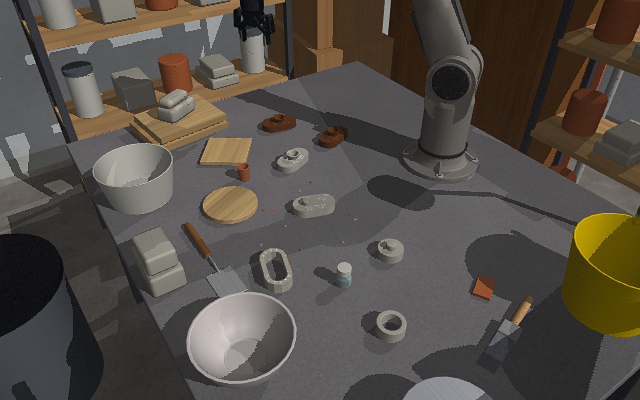

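The top view shows the board at (431,171), bat (355,141), frame (267,134), collar (184,173), jar (233,170), disc (238,217), base (316,197), cover (383,216) and cup (386,167). The two brown look-alikes are at (400,271) and (450,237).

```bash
cat > h.py <<'E'
import numpy as np, cv2
from bench import status, imaging
def cloud(f):
    d=f["depth"]; v,u=np.mgrid[0:400,0:640]; K=f["K"]
    c=np.stack([(u-K[0,2])/K[0,0]*d,(v-K[1,2])/K[1,1]*d,d],-1)
    W=(c-f["t"])@f["R"]; W[d==0]=np.nan; return W
def rect(P):
    (c,s,a)=cv2.minAreaRect((P[:,:2]*1000).astype(np.float32))
    if s[0]<s[1]: s=s[::-1]; a+=90
    return np.round(c,1),np.round(s,1),round((a+90)%180-90,1)  # centre mm,size,long-axis angle deg
def part(W,u,v,r,lo,hi):
    P=W[v-r:v+r,u-r:u+r].reshape(-1,3); return P[(P[:,2]>lo)&(P[:,2]<hi)]
E
python3 - <<'E'
from h import *
for n,L in (("top",dict(board=(431,171,32,.010,.025),bat=(355,141,28,.010,.025),frame=(267,134,22,.010,.05),collar=(184,173,16,.010,.05),jar=(233,170,10,.015,.07),disc=(238,217,16,.010,.05),discboss=(238,217,16,.032,.05),base=(316,197,24,.010,.05),basehump=(316,197,24,.032,.05),cover=(383,216,24,.010,.05),funnel=(383,216,24,.032,.05),cup=(386,167,9,.015,.06))),
 ("scene",dict(board=(226,151,34,.010,.025),bat=(230,204,34,.010,.025),frame=(276,270,26,.010,.05),collar=(391,326,22,.010,.05),jar=(344,275,16,.015,.07),disc=(390,250,20,.010,.05),base=(314,205,26,.010,.05),cover=(292,160,24,.010,.05),cup=(244,172,12,.015,.06)))):
    W=cloud(np.load(n+"0.npz"))
    for k,a in L.items():
        P=part(W,*a); print(n,k,len(P),*rect(P),"med",np.round(np.median(P,0)*1000), "z95",round(np.percentile(P[:,2],95)*1000))
    T=W[::7,::7].reshape(-1,3); T=T[np.abs(T[:,2])<.01]; print("table z",np.nanmedian(T[:,2]))
im=cv2.imread("pics/top0.png")[110:250,160:480]; cv2.imwrite("pics/c1.png",cv2.resize(im,(800,350),interpolation=cv2.INTER_CUBIC))
E
```

```text
top board 1721 [ 535.  -404.4] [197.4 191. ] 3.4 med [ 532. -404.   16.] z95 21
top bat 1507 [ 640.4 -156.6] [168.9 148.1] 86.1 med [ 639. -157.   16.] z95 21
top frame 384 [675.8 131.2] [154.5 119. ] -6.4 med [662. 130.  29.] z95 35
top collar 223 [542.2 405.7] [62.3 61.6] -37.5 med [542. 406.  29.] z95 34
top jar 118 [545.6 244.1] [35.  31.9] 84.9 med [544. 242.  54.] z95 58
top disc 318 [395.8 231.3] [64.5 64.2] -9.6 med [395. 230.  25.] z95 39
top discboss 49 [393.7 230.8] [23.3 22.4] 86.2 med [395. 232.  38.] z95 43
top base 619 [459.2 -32.4] [121.5 108. ] -75.5 med [454. -19.  26.] z95 41
top basehump 144 [455.8 -18.3] [63.  33.3] -5.4 med [454. -19.  38.] z95 42
top cover 640 [ 397.8 -235.6] [133.3  88.8] 2.0 med [ 387. -239.   24.] z95 37
top funnel 71 [ 386.9 -240.2] [38.7 37.2] 57.4 med [ 390. -242.   37.] z95 44
top cup 82 [ 548.4 -251.6] [34.9 34.8] 87.0 med [ 551. -256.   41.] z95 50
table z 0.0005198307168794575
scene board 1259 [ 534.5 -392.5] [321.5 195.3] -81.7 med [ 540. -401.   13.] z95 20
scene bat 1513 [ 645.2 -146.4] [275.3 147.7] 58.0 med [ 644. -148.   13.] z95 17
scene frame 700 [664.4 138.5] [122.1  66.6] 72.0 med [667. 148.  28.] z95 31
scene collar 611 [544.6 412.5] [66.1 62.7] 9.4 med [547. 416.  28.] z95 31
scene jar 305 [550.6 251.5] [33.8 33.8] 30.8 med [554. 257.  47.] z95 56
scene disc 471 [397.9 237.4] [67.  66.7] 8.7 med [404. 245.  23.] z95 37
scene base 713 [457.3 -12.8] [117.6  70.5] -20.4 med [465.  -3.  23.] z95 37
scene cover 489 [ 389.  -234.5] [122.3  68.7] 20.0 med [ 398. -224.   20.] z95 36
scene cup 165 [ 541.6 -273.7] [100.7  36.3] 71.5 med [ 552. -239.   34.] z95 45
table z -0.0008200162912981724
```

View pics/c1.png

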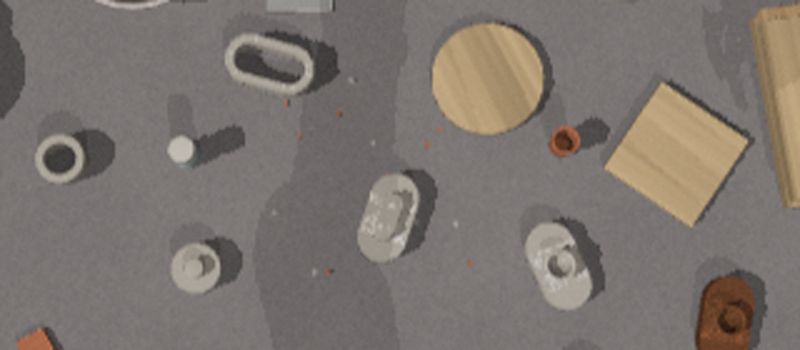

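The crop shows the same layout, with every white part clear of its neighbours. Speckle noise corrupts the rectangles, so I'll redo them with connected components.

```bash
cat >> h.py <<'E'
def comp(W,u,v,r,lo,hi):
    m=((W[...,2]>lo)&(W[...,2]<hi)).astype(np.uint8); k=np.zeros_like(m); k[v-r:v+r,u-r:u+r]=1
    m=cv2.morphologyEx(m*k,cv2.MORPH_OPEN,np.ones((2,2),np.uint8))
    n,l,s,_=cv2.connectedComponentsWithStats(m,connectivity=4)
    return W[l==1+np.argmax(s[1:,4])]
E
python3 - <<'E'
from h import *
for n,L in (("top",dict(board=(431,171,32,.008,.027),bat=(355,141,28,.008,.027),frame=(267,134,22,.010,.05),collar=(184,173,16,.010,.05),jar=(233,170,10,.015,.07),disc=(238,217,16,.010,.05),base=(316,197,24,.010,.05),cover=(383,216,24,.010,.05),cup=(386,167,9,.015,.06))),
 ("scene",dict(board=(226,151,30,.008,.025),bat=(230,204,32,.008,.025),frame=(276,270,26,.010,.05),collar=(391,326,22,.010,.05),jar=(344,275,16,.015,.07),disc=(390,250,20,.010,.05),base=(314,205,26,.010,.05),cover=(292,160,24,.010,.05),cup=(244,172,12,.025,.06)))):
    W=cloud(np.load(n+"0.npz"))
    for k,a in L.items():
        P=comp(W,*a); d=P[:,:2]-P[:,:2].mean(0); w,V=np.linalg.eigh(d.T@d); print(n,k,len(P),*rect(P),"pca",round(np.degrees(np.arctan(V[1,1]/V[0,1])),1),"mean",np.round(P.mean(0)*1000))
E
```

```text
top board 1752 [ 531.5 -411.3] [143.8 140.8] 54.0 pca nan mean [nan nan nan]
top bat 1537 [ 638.4 -150.7] [138.9 117.7] -36.1 pca nan mean [nan nan nan]
top frame 378 [658.2 129.8] [117.5  60. ] 74.1 pca nan mean [nan nan nan]
top collar 221 [540.1 405. ] [59.8 59.6] -2.7 pca nan mean [nan nan nan]
top jar 118 [543.7 241.9] [30.9 29.3] -89.0 pca -48.6 mean [542. 240.  41.]
top disc 317 [392.5 229. ] [61.2 61. ] -66.4 pca -55.9 mean [391. 228.  24.]
top base 615 [451.  -25.8] [115.6  53.1] -25.9 pca nan mean [nan nan nan]
top cover 635 [ 382.7 -244.8] [114.8  48.1] 45.5 pca nan mean [nan nan nan]
top cup 82 [ 546.6 -257.7] [44.5 32.8] 80.4 pca -68.4 mean [ 548. -258.   27.]
scene board 1111 [ 543.5 -381. ] [209.8 145.2] 58.0 pca nan mean [nan nan nan]
scene bat 1519 [ 643.5 -148.9] [150.6 128.7] 56.1 pca nan mean [nan nan nan]
scene frame 690 [663.1 139.7] [120.5  68.6] 70.4 pca nan mean [nan nan nan]
scene collar 608 [539.9 416.5] [65.3 62.2] -33.6 pca nan mean [nan nan nan]
scene jar 305 [534.9 236.2] [76.9 20.5] 45.4 pca nan mean [nan nan nan]
scene disc 468 [392.6 234.7] [81. 47.] 36.8 pca nan mean [nan nan nan]
scene base 708 [449.2 -19.5] [114.6  63. ] -32.0 pca nan mean [nan nan nan]
scene cover 486 [ 386.1 -240.2] [133.6  49.6] 35.7 pca nan mean [nan nan nan]
scene cup 127 [ 530.6 -255.6] [86.  23.9] 42.8 pca nan mean [nan nan nan]
```

```bash
cat >> h.py <<'E'
def comp(W,u,v,r,lo,hi):
    k=np.zeros(W.shape[:2],np.uint8); k[v-r:v+r,u-r:u+r]=1
    m=((W[...,2]>lo)&(W[...,2]<hi)).astype(np.uint8)*k
    n,l,s,_=cv2.connectedComponentsWithStats(m,connectivity=4)
    P=W[l==1+np.argmax(s[1:,4])]
    d=np.linalg.norm(P[:,None,:2]-P[None,:,:2],axis=2)   # drop stragglers
    return P[(d<.006).sum(1)>=5]
def show(n,k,P):
    d=P[:,:2]-P[:,:2].mean(0); w,V=np.linalg.eigh(d.T@d)
    print(n,k,len(P),*rect(P),"pca",round(np.degrees(np.arctan(V[1,1]/V[0,1])),1),"mean",np.round(P.mean(0)*1000))
E
python3 - <<'E'
from h import *
for n,L in (("top",dict(board=(431,171,32,.006,.027),bat=(355,141,28,.006,.027),frame=(267,134,22,.010,.05),collar=(184,173,16,.010,.05),jar=(233,170,10,.015,.07),disc=(238,217,16,.010,.05),base=(316,197,24,.010,.05),hump=(316,197,24,.032,.05),cover=(383,216,24,.010,.05),cup=(386,167,9,.015,.06))),
 ("scene",dict(board=(226,151,30,.008,.025),bat=(230,204,32,.008,.025),frame=(276,270,26,.010,.05),collar=(391,326,22,.010,.05),jar=(344,275,16,.015,.07),disc=(390,250,20,.010,.05),base=(314,205,26,.010,.05),cover=(292,160,24,.010,.05),cup=(244,172,12,.025,.06)))):
    W=cloud(np.load(n+"0.npz"))
    for k,a in L.items(): show(n,k,comp(W,*a))
E
```

```text
top board 1761 [ 532.4 -404.1] [141.9 141.7] -37.3 pca -43.4 mean [ 532. -404.   16.]
top bat 1541 [ 640.1 -156.3] [147.4 144.2] -1.8 pca -12.6 mean [ 639. -156.   16.]
top frame 375 [661.6 131.6] [118.6  65.2] 73.0 pca 70.3 mean [661. 131.  28.]
top collar 222 [542.2 405.6] [61.9 61.2] -41.2 pca 59.5 mean [541. 405.  27.]
top jar 118 [545.6 244.1] [35.  31.9] 84.9 pca 51.9 mean [544. 242.  48.]
top disc 317 [394.6 231.6] [62.4 61.5] 45.3 pca 65.2 mean [395. 231.  26.]
top base 613 [456.2 -19.4] [116.8  63.2] -19.9 pca -19.8 mean [455. -19.  28.]
top hump 138 [455.1 -18.8] [64.8 24.6] -19.7 pca -19.6 mean [455. -19.  38.]
top cover 637 [ 386.6 -239.7] [116.1  65.1] 22.0 pca 22.6 mean [ 387. -239.   25.]
top cup 82 [ 548.4 -251.6] [34.9 34.8] 87.0 pca -51.3 mean [ 550. -253.   38.]
scene board 910 [ 536.2 -397.3] [142.4 139.6] 54.7 pca 35.7 mean [ 540. -390.   13.]
scene bat 1511 [ 643.1 -149.7] [148.1 147.4] -84.3 pca 67.8 mean [ 645. -146.   13.]
scene frame 695 [664.4 138.5] [122.1  66.6] 72.0 pca 70.2 mean [667. 144.  25.]
scene collar 611 [544.6 412.5] [66.1 62.7] 9.4 pca 43.6 mean [547. 415.  25.]
scene jar 305 [550.6 251.5] [33.8 33.8] 30.8 pca -46.3 mean [553. 255.  41.]
scene disc 462 [398.9 239.8] [64.5 61.8] 51.8 pca -40.5 mean [403. 243.  24.]
scene base 687 [458.9 -11.1] [115.6  66.6] -21.2 pca -21.9 mean [464.  -4.  25.]
scene cover 452 [ 390.5 -228.8] [114.5  64.4] 13.0 pca 16.8 mean [ 396. -224.   22.]
scene cup 129 [ 551.1 -245.7] [39.4 36.1] 88.6 pca 65.4 mean [ 552. -245.   36.]
```

```bash
cat >> h.py <<'E'
def now():
    from scipy.spatial.transform import Rotation as R
    o=status.get_obs(); M=R.from_rotvec(o["orientation"]).as_matrix()
    return list(np.round(o["tcp_pos"]*1000,1))+[round(np.degrees(np.arctan2(M[1,0],M[0,0])),2)],M[:,2].round(3),o
def plan(*T,start=None):
    p=start or now()[0]; print("from",p)
    for q in T:
        h=np.radians(p[3]); D=np.array(q[:3])-p[:3]
        dx=D[:2]@[np.cos(h),np.sin(h)]; dy=D[:2]@[np.sin(h),-np.cos(h)]
        print(q,"dx %.2f dy %.2f dz %.2f yaw %.1f cm/deg"%(dx/10,dy/10,-D[2]/10,p[3]-q[3])); p=q
E
python3 - <<'E'
from h import *
print(now()[:2])
plan((345,-450,250,11),(400,-230,250,-10),(457.5,-15,150,-20),(457.5,-15,60,-20),(457.5,-15,26,-20))
for n in("top","scene"):
    f=np.load(n+"0.npz")
    for z in (.231,.256,.31):
        c=f["R"]@np.array([.304,-.602,z])+f["t"]; print(n,z,(f["K"]@c/c[2])[:2].round(1))
    im=cv2.imread(f"pics/{n}0.png"); im=im[215:275,480:640] if n=="top" else im[0:60,180:340]
    cv2.imwrite(f"pics/g_{n}.png",cv2.resize(im,None,fx=4.5,fy=4.5,interpolation=cv2.INTER_CUBIC))
a,b=[cv2.imread(f"pics/g_{n}.png") for n in("top","scene")]; cv2.imwrite("pics/g.png",np.vstack([a,b]))
E
```

```text
([np.float64(304.1), np.float64(-602.0), np.float64(255.4), np.float64(26.8)], array([-0.001,  0.001, -1.   ]))
from [np.float64(304.1), np.float64(-602.0), np.float64(255.4), np.float64(26.8)]
(345, -450, 250, 11) dx 10.50 dy -11.72 dz 0.54 yaw 15.8 cm/deg
(400, -230, 250, -10) dx 9.60 dy -20.55 dz 0.00 yaw 21.0 cm/deg
(457.5, -15, 150, -20) dx 1.93 dy -22.17 dz 10.00 yaw 10.0 cm/deg
(457.5, -15, 60, -20) dx 0.00 dy 0.00 dz 9.00 yaw 0.0 cm/deg
(457.5, -15, 26, -20) dx 0.00 dy 0.00 dz 3.40 yaw 0.0 cm/deg
top 0.231 [526.6 238.2]
top 0.256 [531.2 238.1]
top 0.31 [541.8 237.8]
scene 0.231 [254.9  45.6]
scene 0.256 [254.3  38.3]
scene 0.31 [253.  22.]
```

View pics/g.png

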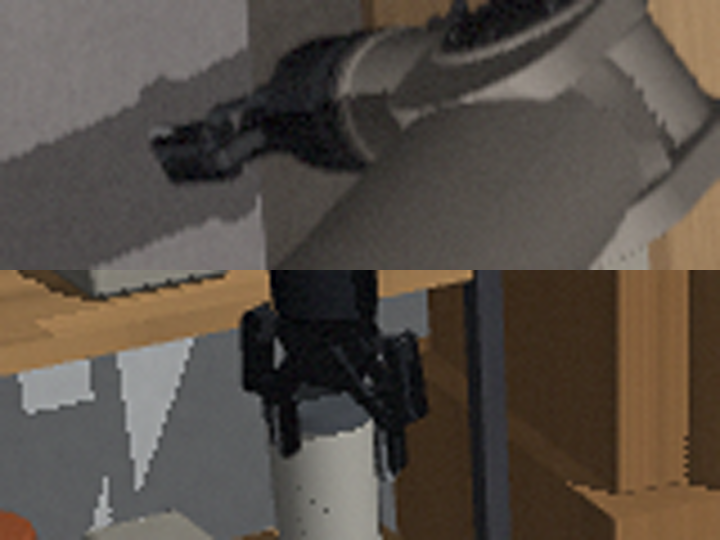

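In the scene crop the fingertips average to about (255,43), which matches the projected TCP within a pixel. The top crop shows only the nearer finger, at about (515,247), and that is consistent too. Moving to the base.

Request:
{"name": "send_rows", "arguments": {"steps": [{"dx": 10.5,"dy": -11.7,"dz": 0.5,"yaw": 15.8,"gripper": 1},{"dx": 10.5,"dy": -11.7,"dz": 0.5,"yaw": 15.8,"gripper": 1},{"dx": 10.5,"dy": -11.7,"dz": 0.5,"yaw": 15.8,"gripper": 1},{"dx": 10.5,"dy": -11.7,"dz": 0.5,"yaw": 15.8,"gripper": 1}], "force": 40}}

```text
clock: 0.6
tcp_pos: [0.3466, -0.4478, 0.2511]
orientation: [-3.125, -0.309, -0.0]
contact_force: [0.2, -1.0, 1.0]
grip_width: 0.0854
gripper_force: 0.0
```

Request:
{"name": "send_rows", "arguments": {"steps": [{"dx": 9.6,"dy": -20.5,"dz": 0,"yaw": 21,"gripper": 1},{"dx": 9.6,"dy": -20.5,"dz": 0,"yaw": 21,"gripper": 1},{"dx": 9.6,"dy": -20.5,"dz": 0,"yaw": 21,"gripper": 1},{"dx": 9.6,"dy": -20.5,"dz": 0,"yaw": 21,"gripper": 1},{"dx": 9.6,"dy": -20.5,"dz": 0,"yaw": 21,"gripper": 1}]}}

```text
clock: 1.23
tcp_pos: [0.4015, -0.2289, 0.2514]
orientation: [-3.13, 0.266, -0.001]
contact_force: [-0.6, 0.2, -0.7]
grip_width: 0.0855
gripper_force: 0.0
```

Request:
{"name": "send_rows", "arguments": {"steps": [{"dx": 1.9,"dy": -22.2,"dz": 8,"yaw": 10,"gripper": 1},{"dx": 1.9,"dy": -22.2,"dz": 8,"yaw": 10,"gripper": 1},{"dx": 1.9,"dy": -22.2,"dz": 8,"yaw": 10,"gripper": 1},{"dx": 1.9,"dy": -22.2,"dz": 8,"yaw": 10,"gripper": 1},{"dx": 1.9,"dy": -22.2,"dz": 8,"yaw": 10,"gripper": 1}]}}

```text
clock: 1.85
tcp_pos: [0.4585, -0.0136, 0.1701]
orientation: [-3.094, 0.538, 0.003]
contact_force: [-0.1, -0.1, -0.9]
grip_width: 0.0855
gripper_force: 0.0
```

Request:
{"name": "send_rows", "arguments": {"steps": [{"dz": 6,"gripper": 1},{"dz": 11,"gripper": 1},{"dz": 13,"gripper": 1},{"dz": 14.3,"gripper": 1},{"dz": 14.3,"gripper": 1}]}}

```text
validation failed for argument at $.st...
```

Request:
{"name": "send_rows", "arguments": {"steps": [{"gripper": 0},{"gripper": 0},{"gripper": 0},{"gripper": 0},{"gripper": 0}]}}

```text
validation failed for argument at $.st...
```

Request:
{"name": "send_rows", "arguments": {"steps": [{"gripper": 0},{"dz": -3,"gripper": 0},{"dz": -8,"gripper": 0},{"dz": -13,"gripper": 0},{"dz": -13,"gripper": 0}]}}

```text
validation failed for argument at $.st...
```

```bash
python3 - <<'E'
from h import *
p,z,o=now(); print(p,z,o["grip_width"],o["gripper_force"],o["contact_force"])
for n in("top","scene"):
    f=imaging.grab_frame(n); np.savez(n+"1.npz",**f); c=f["R"]@np.array([p[0],p[1],p[2]-5])/1000+f["t"]; u,v=(f["K"]@c/c[2])[:2]; print(n,u,v)
    im=f["color"][int(v)-35:int(v)+35,int(u)-50:int(u)+50,::-1]; cv2.imwrite(f"pics/g_{n}.png",cv2.resize(im,None,fx=4,fy=4,interpolation=cv2.INTER_CUBIC))
a,b=[cv2.imread(f"pics/g_{n}.png") for n in("top","scene")]; cv2.imwrite("pics/g1.png",np.vstack([a,b]))
E
```

```text
[np.float64(458.5), np.float64(-13.6), np.float64(170.1), np.float64(-19.73)] [-0.002  0.001 -1.   ] 0.08545837892499217 0.0 [-0.05162127 -0.1028248  -0.87590561]
top 313.6478256215079 190.85405337399936
scene 312.91551691106 158.77946035165468
```

View pics/g1.png

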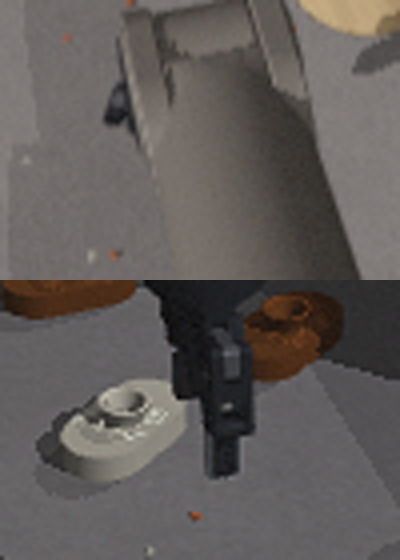

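The rows need every field. The crop shows the gripper hovering empty and open above the base.

Request:
{"name": "send_rows", "arguments": {"steps": [{"dx": 0,"dy": 0,"yaw": 0,"dz": 6,"gripper": 1},{"dx": 0,"dy": 0,"yaw": 0,"dz": 11,"gripper": 1},{"dx": 0,"dy": 0,"yaw": 0,"dz": 13,"gripper": 1},{"dx": 0,"dy": 0,"yaw": 0,"dz": 14.3,"gripper": 1},{"dx": 0,"dy": 0,"yaw": 0,"dz": 14.3,"gripper": 1}]}}

```text
clock: 2.58
tcp_pos: [0.4578, -0.0173, 0.0282]
orientation: [3.092, -0.549, -0.001]
contact_force: [-0.2, 0.4, -0.5]
grip_width: 0.0856
gripper_force: 0.0
```

Request:
{"name": "send_rows", "arguments": {"steps": [{"dx": 0,"dy": 0,"yaw": 0,"dz": 0,"gripper": 0},{"dx": 0,"dy": 0,"yaw": 0,"dz": 0,"gripper": 0},{"dx": 0,"dy": 0,"yaw": 0,"dz": 0,"gripper": 0},{"dx": 0,"dy": 0,"yaw": 0,"dz": 0,"gripper": 0},{"dx": 0,"dy": 0,"yaw": 0,"dz": 0,"gripper": 0}]}}

```text
clock: 3.2
tcp_pos: [0.4586, -0.0163, 0.0295]
orientation: [3.094, -0.546, 0.004]
contact_force: [-0.6, -1.5, 7.7]
grip_width: 0.063
gripper_force: 44.2
```

Request:
{"name": "send_rows", "arguments": {"steps": [{"dx": 0,"dy": 0,"yaw": 0,"dz": 0,"gripper": 0},{"dx": 0,"dy": 0,"yaw": 0,"dz": -3,"gripper": 0},{"dx": 0,"dy": 0,"yaw": 0,"dz": -8,"gripper": 0},{"dx": 0,"dy": 0,"yaw": 0,"dz": -13,"gripper": 0},{"dx": 0,"dy": 0,"yaw": 0,"dz": -13,"gripper": 0}]}}

```text
clock: 3.82
tcp_pos: [0.4604, -0.0157, 0.1623]
orientation: [-3.092, 0.546, -0.014]
contact_force: [0.8, 0.1, -2.5]
grip_width: 0.063
gripper_force: 45.9
```

```bash
cat >> h.py <<'E'
def snap(name,tag,s=4,w=50,hh=35):
    p,z,o=now(); print(p,z,round(o["grip_width"],4),o["gripper_force"])
    ims=[]
    for n in("top","scene"):
        f=imaging.grab_frame(n); np.savez(f"{n}{tag}.npz",**f); c=f["R"]@np.array([p[0],p[1],p[2]-20])/1000+f["t"]; u,v=(f["K"]@c/c[2])[:2].astype(int)
        v=max(v,hh); u=min(max(u,w),640-w); print(n,"centre",u,v)
        ims.append(cv2.resize(f["color"][v-hh:v+hh,u-w:u+w,::-1],None,fx=s,fy=s,interpolation=cv2.INTER_CUBIC))
    cv2.imwrite(f"pics/{name}.png",np.vstack(ims))
E
python3 - <<'E'
from h import *
snap("g2","2")
E
```

```text
[np.float64(460.4), np.float64(-15.7), np.float64(162.3), np.float64(-20.01)] [ 0.009  0.    -1.   ] 0.063 45.93952775001526
top centre 314 191
scene centre 311 165
```

View pics/g2.png

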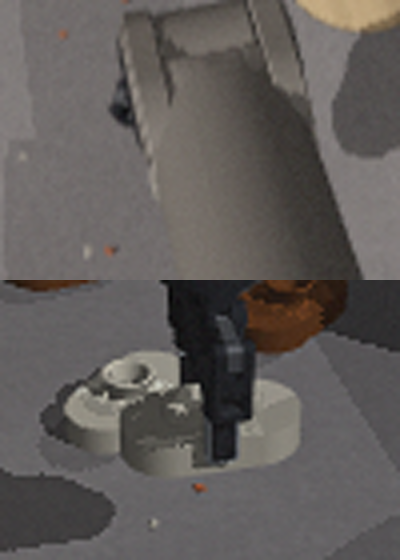

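The base is held level, with the cover behind it at left. I'll measure the held base against the TCP to resolve the camera bias.

```bash
python3 - <<'E'
from h import *
p=now()[0]
f=np.load("scene2.npz"); W=cloud(f); ok=(W[...,2]>.125)&(W[...,2]<.175)&(f["color"].min(2)>75)
ok[:130]=0; ok[185:]=0; ok[:,:270]=0; ok[:,350:]=0
P=W[ok]; d=np.linalg.norm(P[:,None,:2]-P[None,:,:2],axis=2); P=P[(d<.006).sum(1)>=5]
show("scene","held",P); h=np.radians(-20)
q=(P[:,:2]*1000-p[:2])@np.array([[np.cos(h),-np.sin(h)],[np.sin(h),np.cos(h)]])
print("long",np.percentile(q[:,0],[0,1,99,100]),"lat",np.percentile(q[:,1],[0,1,99,100]),"z",np.percentile(P[:,2],[1,50,99]))
plan((470,-120,170,10),(510,-290,170,35),(534,-401,150,53),(534,-401,60,53))
E
```

```text
scene held 445 [457.7   1.3] [113.9  58. ] -6.3 pca -9.0 mean [455.  10. 148.]
long [-59.04226021 -56.27043439  46.94484003  51.02433564] lat [-22.23511923 -17.2408617   41.57075033  43.47314864] z [0.12882631 0.1507236  0.16885868]
from [np.float64(457.7), np.float64(-15.9), np.float64(158.8), np.float64(-20.0)]
(470, -120, 170, 10) dx 4.72 dy 9.36 dz -1.12 yaw -30.0 cm/deg
(510, -290, 170, 35) dx 0.99 dy 17.44 dz 0.00 yaw -25.0 cm/deg
(534, -401, 150, 53) dx -4.40 dy 10.47 dz 2.00 yaw -18.0 cm/deg
(534, -401, 60, 53) dx 0.00 dy 0.00 dz 9.00 yaw 0.0 cm/deg
```

Scene reads about 8–9 mm too far in +y, because the near edge of the held base sits at 42 mm where 32 is expected. The top camera is therefore the trustworthy one. Carrying the base to the board using top coordinates.

Request:
{"name": "send_rows", "arguments": {"steps": [{"dx": 4.7,"dy": 9.4,"dz": -1,"yaw": -30,"gripper": 0},{"dx": 4.7,"dy": 9.4,"dz": -1,"yaw": -30,"gripper": 0},{"dx": 4.7,"dy": 9.4,"dz": -1,"yaw": -30,"gripper": 0},{"dx": 4.7,"dy": 9.4,"dz": -1,"yaw": -30,"gripper": 0}]}}

```text
clock: 4.42
tcp_pos: [0.4686, -0.1206, 0.1667]
orientation: [-3.129, -0.269, 0.005]
contact_force: [0.0, 0.8, -1.5]
grip_width: 0.0632
gripper_force: 45.9
```

Request:
{"name": "send_rows", "arguments": {"steps": [{"dx": 1.0,"dy": 17.4,"dz": 0,"yaw": -25,"gripper": 0},{"dx": 1.0,"dy": 17.4,"dz": 0,"yaw": -25,"gripper": 0},{"dx": 1.0,"dy": 17.4,"dz": 0,"yaw": -25,"gripper": 0},{"dx": 1.0,"dy": 17.4,"dz": 0,"yaw": -25,"gripper": 0}]}}

```text
clock: 4.92
tcp_pos: [0.5092, -0.2938, 0.1668]
orientation: [3.0, 0.931, -0.002]
contact_force: [-0.8, 0.3, -0.9]
grip_width: 0.0629
gripper_force: 45.9
```

Request:
{"name": "send_rows", "arguments": {"steps": [{"dx": -4.7,"dy": 10.6,"dz": 2,"yaw": -18,"gripper": 0},{"dx": -4.7,"dy": 10.6,"dz": 2,"yaw": -18,"gripper": 0},{"dx": -4.7,"dy": 10.6,"dz": 2,"yaw": -18,"gripper": 0},{"dx": -4.7,"dy": 10.6,"dz": 2,"yaw": -18,"gripper": 0},{"dx": -4.7,"dy": 10.6,"dz": 2,"yaw": -18,"gripper": 0}]}}

```text
clock: 5.55
tcp_pos: [0.5328, -0.4008, 0.1482]
orientation: [-2.809, -1.404, -0.001]
contact_force: [0.0, -0.3, -0.9]
grip_width: 0.0629
gripper_force: 45.9
```

```bash
python3 - <<'E'
from h import *
print(now()[1],now()[2]["contact_force"]); plan((532,-404,80,53),(532,-404,48,53))
E
```

```text
[-0.     0.001 -1.   ] [ 0.01912181 -0.31212826 -0.9064657 ]
from [np.float64(532.8), np.float64(-400.8), np.float64(148.2), np.float64(53.1)]
(532, -404, 80, 53) dx -0.30 dy 0.13 dz 6.82 yaw 0.1 cm/deg
(532, -404, 48, 53) dx 0.00 dy 0.00 dz 3.20 yaw 0.0 cm/deg
```

Request:
{"name": "send_rows", "arguments": {"steps": [{"dx": -0.3,"dy": 0.1,"dz": 5,"yaw": 0,"gripper": 0},{"dx": -0.3,"dy": 0.1,"dz": 8,"yaw": 0,"gripper": 0},{"dx": -0.3,"dy": 0.1,"dz": 9.5,"yaw": 0,"gripper": 0},{"dx": -0.3,"dy": 0.1,"dz": 10,"yaw": 0,"gripper": 0},{"dx": -0.3,"dy": 0.1,"dz": 10.3,"yaw": 0,"gripper": 0}]}}

```text
clock: 6.18
tcp_pos: [0.532, -0.4067, 0.0464]
orientation: [2.81, 1.401, 0.002]
contact_force: [0.6, 0.3, -2.3]
grip_width: 0.063
gripper_force: 45.8
```

Request:
{"name": "send_rows", "arguments": {"steps": [{"dx": 0,"dy": 0,"dz": 0,"yaw": 0,"gripper": 0}]}}

```text
clock: 6.3
tcp_pos: [0.5317, -0.4069, 0.0463]
orientation: [2.81, 1.401, 0.001]
contact_force: [0.1, 0.0, -1.6]
grip_width: 0.063
gripper_force: 45.8
```

Request:
{"name": "send_rows", "arguments": {"steps": [{"dx": 0,"dy": 0,"dz": 0.15,"yaw": 0,"gripper": 0},{"dx": 0,"dy": 0,"dz": 0.15,"yaw": 0,"gripper": 0}]}}

```text
clock: 6.55
tcp_pos: [0.5316, -0.4071, 0.0447]
orientation: [2.811, 1.401, 0.001]
contact_force: [-0.1, -0.2, 2.7]
grip_width: 0.063
gripper_force: 46.3
```

Request:
{"name": "send_rows", "arguments": {"steps": [{"dx": 0,"dy": 0,"dz": 0,"yaw": 0,"gripper": 1},{"dx": 0,"dy": 0,"dz": 0,"yaw": 0,"gripper": 1},{"dx": 0,"dy": 0,"dz": 0,"yaw": 0,"gripper": 1},{"dx": 0,"dy": 0,"dz": 0,"yaw": 0,"gripper": 1},{"dx": 0,"dy": 0,"dz": 0,"yaw": 0,"gripper": 1}]}}

```text
clock: 7.18
tcp_pos: [0.5311, -0.4066, 0.0438]
orientation: [-2.811, -1.402, 0.0]
contact_force: [0.1, 0.2, -0.5]
grip_width: 0.0851
gripper_force: 0.0
```

Request:
{"name": "send_rows", "arguments": {"steps": [{"dx": 0,"dy": 0,"dz": -3,"yaw": 0,"gripper": 1},{"dx": 0,"dy": 0,"dz": -8,"yaw": 0,"gripper": 1},{"dx": 0,"dy": 0,"dz": -14,"yaw": 0,"gripper": 1},{"dx": 0,"dy": 0,"dz": -14,"yaw": 0,"gripper": 1}]}}

```text
clock: 7.68
tcp_pos: [0.5341, -0.4083, 0.1899]
orientation: [2.804, 1.397, 0.008]
contact_force: [0.1, -0.5, 0.3]
grip_width: 0.0855
gripper_force: 0.0
```

```bash
python3 - <<'E'
from h import *
plan((570,-230,185,58),(620,-50,185,65),(661.6,131.6,130,71.5),(661.6,131.6,38,71.5))
E
```

```text
from [np.float64(534.1), np.float64(-408.3), np.float64(189.9), np.float64(52.99)]
(570, -230, 185, 58) dx 16.40 dy -7.87 dz 0.49 yaw -5.0 cm/deg
(620, -50, 185, 65) dx 17.91 dy -5.30 dz 0.00 yaw -7.0 cm/deg
(661.6, 131.6, 130, 71.5) dx 18.22 dy -3.90 dz 5.50 yaw -6.5 cm/deg
(661.6, 131.6, 38, 71.5) dx 0.00 dy 0.00 dz 9.20 yaw 0.0 cm/deg
```

Request:
{"name": "send_rows", "arguments": {"steps": [{"dx": 16.4,"dy": -7.9,"dz": 0.3,"yaw": -5,"gripper": 1},{"dx": 16.4,"dy": -7.9,"dz": 0.3,"yaw": -5,"gripper": 1},{"dx": 16.4,"dy": -7.9,"dz": 0.3,"yaw": -5,"gripper": 1},{"dx": 16.4,"dy": -7.9,"dz": 0.3,"yaw": -5,"gripper": 1}]}}

```text
clock: 8.18
tcp_pos: [0.5679, -0.2211, 0.1802]
orientation: [-2.738, -1.535, -0.002]
contact_force: [0.1, -1.2, 0.6]
grip_width: 0.0855
gripper_force: 0.0
```

Request:
{"name": "send_rows", "arguments": {"steps": [{"dx": 17.9,"dy": -5.3,"dz": 0,"yaw": -7,"gripper": 1},{"dx": 17.9,"dy": -5.3,"dz": 0,"yaw": -7,"gripper": 1},{"dx": 17.9,"dy": -5.3,"dz": 0,"yaw": -7,"gripper": 1},{"dx": 17.9,"dy": -5.3,"dz": 0,"yaw": -7,"gripper": 1}]}}

```text
clock: 8.68
tcp_pos: [0.6173, -0.0414, 0.1804]
orientation: [-2.639, -1.699, -0.003]
contact_force: [-0.9, -0.4, -0.2]
grip_width: 0.0855
gripper_force: 0.0
```

Request:
{"name": "send_rows", "arguments": {"steps": [{"dx": 18.2,"dy": -3.9,"dz": 5.5,"yaw": -6.5,"gripper": 1},{"dx": 18.2,"dy": -3.9,"dz": 5.5,"yaw": -6.5,"gripper": 1},{"dx": 18.2,"dy": -3.9,"dz": 5.5,"yaw": -6.5,"gripper": 1},{"dx": 18.2,"dy": -3.9,"dz": 5.5,"yaw": -6.5,"gripper": 1},{"dx": 18.2,"dy": -3.9,"dz": 5.5,"yaw": -6.5,"gripper": 1}]}}

```text
clock: 9.3
tcp_pos: [0.658, 0.1317, 0.1248]
orientation: [2.55, 1.835, -0.003]
contact_force: [0.7, 0.1, 0.2]
grip_width: 0.0853
gripper_force: 0.0
```

```bash
python3 - <<'E'
from h import *
print(now()[1]); plan((661.6,131.6,38,71.5)); 
f=imaging.grab_frame("top"); W=cloud(f); np.savez("topA.npz",**f)
show("top","base?",comp(W,431,171,28,.026,.065)); show("top","cup",comp(W,386,167,9,.015,.06))
cv2.imwrite("pics/t3.png",cv2.resize(f["color"][100:240,330:490,::-1],None,fx=3.5,fy=3.5,interpolation=cv2.INTER_CUBIC))
E
```

```text
[-0.001 -0.001 -1.   ]
from [np.float64(658.0), np.float64(131.7), np.float64(124.8), np.float64(71.48)]
(661.6, 131.6, 38, 71.5) dx 0.10 dy 0.34 dz 8.68 yaw -0.0 cm/deg
top base? 649 [ 528.5 -408.6] [117.2  65.4] 54.0 pca 54.6 mean [ 527. -407.   43.]
top cup 79 [ 549.3 -251.4] [35.2 34.5] -48.0 pca -51.5 mean [ 550. -253.   38.]
```

View pics/t3.png

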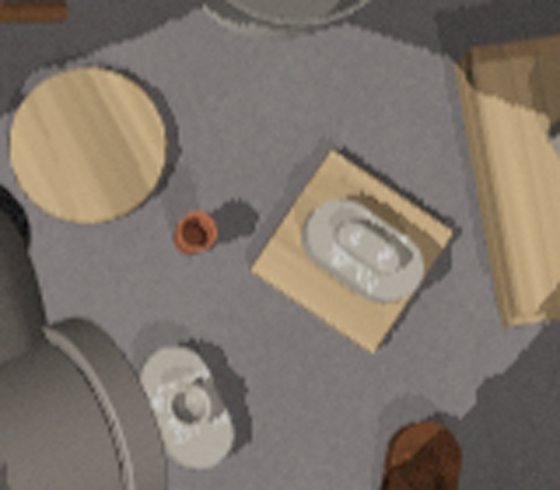

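The base lies hump up near the centre of the board, about 6 mm off and at 54°, and the cup at about (386,167) has not moved. Now the frame.

Request:
{"name": "send_rows", "arguments": {"steps": [{"dx": 0.1,"dy": 0.3,"dz": 4,"yaw": 0,"gripper": 1},{"dx": 0.1,"dy": 0.3,"dz": 6.5,"yaw": 0,"gripper": 1},{"dx": 0.1,"dy": 0.3,"dz": 8,"yaw": 0,"gripper": 1},{"dx": 0.1,"dy": 0.3,"dz": 8.7,"yaw": 0,"gripper": 1},{"dx": 0.1,"dy": 0.3,"dz": 8.7,"yaw": 0,"gripper": 1}]}}

```text
clock: 9.98
tcp_pos: [0.6616, 0.1326, 0.0392]
orientation: [2.55, 1.834, 0.0]
contact_force: [-0.2, -0.3, 0.1]
grip_width: 0.0853
gripper_force: 0.0
```

Request:
{"name": "send_rows", "arguments": {"steps": [{"dx": 0,"dy": 0,"dz": 0,"yaw": 0,"gripper": 0},{"dx": 0,"dy": 0,"dz": 0,"yaw": 0,"gripper": 0},{"dx": 0,"dy": 0,"dz": 0,"yaw": 0,"gripper": 0},{"dx": 0,"dy": 0,"dz": 0,"yaw": 0,"gripper": 0},{"dx": 0,"dy": 0,"dz": 0,"yaw": 0,"gripper": 0}], "force": 30}}

```text
clock: 10.6
tcp_pos: [0.6623, 0.1334, 0.0402]
orientation: [2.549, 1.835, 0.003]
contact_force: [-0.6, -0.8, 7.0]
grip_width: 0.0631
gripper_force: 34.0
```

Request:
{"name": "send_rows", "arguments": {"steps": [{"dx": 0,"dy": 0,"dz": 0,"yaw": 0,"gripper": 0},{"dx": 0,"dy": 0,"dz": -2,"yaw": 0,"gripper": 0},{"dx": 0,"dy": 0,"dz": -6,"yaw": 0,"gripper": 0},{"dx": 0,"dy": 0,"dz": -12,"yaw": 0,"gripper": 0},{"dx": 0,"dy": 0,"dz": -14.5,"yaw": 0,"gripper": 0}]}}

```text
clock: 11.22
tcp_pos: [0.6627, 0.1341, 0.189]
orientation: [2.548, 1.835, 0.009]
contact_force: [-0.3, 1.0, -1.9]
grip_width: 0.0629
gripper_force: 33.8
```

```bash
python3 - <<'E'
from h import *
imaging.grab_frame("top"); plan((620,-50,185,65),(570,-230,185,58),(529.5,-408,160,53),(529.5,-408,100,53))
E
```

```text
from [np.float64(663.7), np.float64(134.4), np.float64(191.4), np.float64(71.51)]
(620, -50, 185, 65) dx -18.87 dy 1.70 dz 0.64 yaw 6.5 cm/deg
(570, -230, 185, 58) dx -18.43 dy 3.08 dz 0.00 yaw 7.0 cm/deg
(529.5, -408, 160, 53) dx -17.24 dy 6.00 dz 2.50 yaw 5.0 cm/deg
(529.5, -408, 100, 53) dx 0.00 dy 0.00 dz 6.00 yaw 0.0 cm/deg
```

Request:
{"name": "send_rows", "arguments": {"steps": [{"dx": -18.9,"dy": 1.7,"dz": 0.5,"yaw": 6.5,"gripper": 0},{"dx": -18.9,"dy": 1.7,"dz": 0.5,"yaw": 6.5,"gripper": 0},{"dx": -18.9,"dy": 1.7,"dz": 0.5,"yaw": 6.5,"gripper": 0},{"dx": -18.9,"dy": 1.7,"dz": 0.5,"yaw": 6.5,"gripper": 0}]}}

```text
clock: 11.78
tcp_pos: [0.6154, -0.0594, 0.1781]
orientation: [2.656, 1.674, -0.007]
contact_force: [-0.4, 1.1, -1.1]
grip_width: 0.0629
gripper_force: 33.7
```

Request:
{"name": "send_rows", "arguments": {"steps": [{"dx": -18.4,"dy": 3.1,"dz": 0,"yaw": 7,"gripper": 0},{"dx": -18.4,"dy": 3.1,"dz": 0,"yaw": 7,"gripper": 0},{"dx": -18.4,"dy": 3.1,"dz": 0,"yaw": 7,"gripper": 0},{"dx": -18.4,"dy": 3.1,"dz": 0,"yaw": 7,"gripper": 0}]}}

```text
clock: 12.28
tcp_pos: [0.5651, -0.2381, 0.1784]
orientation: [2.754, 1.509, -0.005]
contact_force: [-0.4, 1.5, -2.7]
grip_width: 0.063
gripper_force: 33.7
```

Request:
{"name": "send_rows", "arguments": {"steps": [{"dx": -17.2,"dy": 6,"dz": 2.5,"yaw": 5,"gripper": 0},{"dx": -17.2,"dy": 6,"dz": 2.5,"yaw": 5,"gripper": 0},{"dx": -17.2,"dy": 6,"dz": 2.5,"yaw": 5,"gripper": 0},{"dx": -17.2,"dy": 6,"dz": 2.5,"yaw": 5,"gripper": 0},{"dx": -17.2,"dy": 6,"dz": 2.5,"yaw": 5,"gripper": 0}]}}

```text
clock: 12.9
tcp_pos: [0.5282, -0.4074, 0.1535]
orientation: [-2.81, -1.402, -0.001]
contact_force: [0.3, 0.5, -2.4]
grip_width: 0.0626
gripper_force: 33.7
```

```bash
python3 - <<'E'
from h import *
snap("g4","4"); plan((529.5,-408,105,53),(529.5,-408,81,53))
E
```

```text
[np.float64(528.2), np.float64(-407.4), np.float64(153.5), np.float64(53.05)] [ 0.     0.002 -1.   ] 0.0626 33.747294545173645
top centre 441 166
scene centre 222 113
from [np.float64(529.0), np.float64(-406.4), np.float64(154.0), np.float64(53.19)]
(529.5, -408, 105, 53) dx -0.10 dy 0.14 dz 4.90 yaw 0.2 cm/deg
(529.5, -408, 81, 53) dx 0.00 dy 0.00 dz 2.40 yaw 0.0 cm/deg
```

View pics/g4.png

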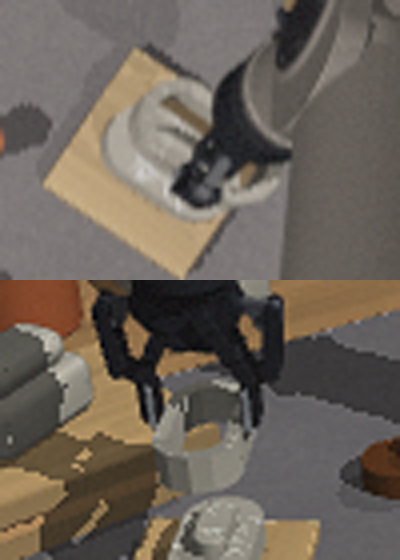

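The frame is held level above the base and lined up with it. Lowering.

Request:
{"name": "send_rows", "arguments": {"steps": [{"dx": -0.1,"dy": 0.1,"dz": 3,"yaw": 0,"gripper": 0},{"dx": -0.1,"dy": 0.1,"dz": 4.5,"yaw": 0,"gripper": 0},{"dx": -0.1,"dy": 0.1,"dz": 5.7,"yaw": 0,"gripper": 0},{"dx": -0.1,"dy": 0.1,"dz": 6.7,"yaw": 0,"gripper": 0},{"dx": -0.1,"dy": 0.1,"dz": 7.2,"yaw": 0,"gripper": 0}]}}

```text
clock: 13.62
tcp_pos: [0.5278, -0.4102, 0.0814]
orientation: [-2.811, -1.402, 0.0]
contact_force: [0.6, 0.6, -0.8]
grip_width: 0.063
gripper_force: 33.7
```

Request:
{"name": "send_rows", "arguments": {"steps": [{"dx": 0,"dy": 0,"dz": 0.1,"yaw": 0,"gripper": 0},{"dx": 0,"dy": 0,"dz": 0.2,"yaw": 0,"gripper": 0}]}}

```text
clock: 13.88
tcp_pos: [0.5281, -0.4106, 0.0803]
orientation: [2.811, 1.401, 0.001]
contact_force: [0.1, -0.3, -1.9]
grip_width: 0.0629
gripper_force: 33.7
```

Request:
{"name": "send_rows", "arguments": {"steps": [{"dx": 0.3,"dy": 0,"dz": 0,"yaw": 0,"gripper": 0},{"dx": 0.3,"dy": 0,"dz": 0.1,"yaw": 0,"gripper": 0},{"dx": 0.3,"dy": 0,"dz": 0.15,"yaw": 0,"gripper": 0}]}}

```text
clock: 14.25
tcp_pos: [0.5302, -0.4076, 0.0792]
orientation: [2.811, 1.402, 0.001]
contact_force: [-2.1, 3.1, 6.4]
grip_width: 0.0629
gripper_force: 34.7
```

Request:
{"name": "send_rows", "arguments": {"steps": [{"dx": 0,"dy": 0,"dz": 0,"yaw": 0,"gripper": 1},{"dx": 0,"dy": 0,"dz": 0,"yaw": 0,"gripper": 1},{"dx": 0,"dy": 0,"dz": 0,"yaw": 0,"gripper": 1},{"dx": 0,"dy": 0,"dz": 0,"yaw": 0,"gripper": 1},{"dx": 0,"dy": 0,"dz": 0,"yaw": 0,"gripper": 1}]}}

```text
clock: 14.88
tcp_pos: [0.5296, -0.408, 0.0783]
orientation: [2.812, 1.402, -0.0]
contact_force: [-0.1, 0.1, -1.0]
grip_width: 0.0848
gripper_force: 0.0
```

Request:
{"name": "send_rows", "arguments": {"steps": [{"dx": 0,"dy": 0,"dz": -3,"yaw": 0,"gripper": 1},{"dx": 0,"dy": 0,"dz": -8,"yaw": 0,"gripper": 1},{"dx": 0,"dy": 0,"dz": -11,"yaw": 0,"gripper": 1},{"dx": 0,"dy": 0,"dz": -11,"yaw": 0,"gripper": 1}]}}

```text
clock: 15.38
tcp_pos: [0.5311, -0.4088, 0.1915]
orientation: [2.807, 1.399, 0.004]
contact_force: [0.2, -0.1, -0.0]
grip_width: 0.0854
gripper_force: 0.0
```

```bash
python3 - <<'E'
from h import *
imaging.grab_frame("top"); plan((450,-330,185,35),(386.5,-240,130,22),(386.5,-240,34,22))
E
```

```text
from [np.float64(530.0), np.float64(-408.3), np.float64(189.4), np.float64(53.0)]
(450, -330, 185, 35) dx 1.44 dy -11.10 dz 0.44 yaw 18.0 cm/deg
(386.5, -240, 130, 22) dx -0.04 dy -11.01 dz 5.50 yaw 13.0 cm/deg
(386.5, -240, 34, 22) dx 0.00 dy 0.00 dz 9.60 yaw 0.0 cm/deg
```

Request:
{"name": "send_rows", "arguments": {"steps": [{"dx": 1.4,"dy": -11.1,"dz": 0.4,"yaw": 18,"gripper": 1},{"dx": 1.4,"dy": -11.1,"dz": 0.4,"yaw": 18,"gripper": 1},{"dx": 1.4,"dy": -11.1,"dz": 0.4,"yaw": 18,"gripper": 1}]}}

```text
clock: 15.8
tcp_pos: [0.4454, -0.3268, 0.1822]
orientation: [-2.991, -0.945, 0.008]
contact_force: [-0.4, -0.8, 1.3]
grip_width: 0.0854
gripper_force: 0.0
```

Request:
{"name": "send_rows", "arguments": {"steps": [{"dx": 0,"dy": -11,"dz": 5.5,"yaw": 13,"gripper": 1},{"dx": 0,"dy": -11,"dz": 5.5,"yaw": 13,"gripper": 1},{"dx": 0,"dy": -11,"dz": 5.5,"yaw": 13,"gripper": 1},{"dx": 0,"dy": -11,"dz": 5.5,"yaw": 13,"gripper": 1},{"dx": 0,"dy": -11,"dz": 5.5,"yaw": 13,"gripper": 1}]}}

```text
clock: 16.42
tcp_pos: [0.3879, -0.2413, 0.1298]
orientation: [3.083, 0.598, 0.003]
contact_force: [0.2, 0.2, 0.3]
grip_width: 0.0853
gripper_force: 0.0
```

```bash
python3 - <<'E'
from h import *
plan((386.5,-240,34,22))
W=cloud(np.load("top4.npz")); show("top","cover",comp(W,383,216,24,.010,.05))
E
```

```text
from [np.float64(387.9), np.float64(-241.3), np.float64(129.8), np.float64(21.96)]
(386.5, -240, 34, 22) dx -0.08 dy -0.17 dz 9.58 yaw -0.0 cm/deg
top cover 641 [ 386.3 -239.8] [116.4  64.9] 20.7 pca 22.2 mean [ 386. -239.   25.]
```

Request:
{"name": "send_rows", "arguments": {"steps": [{"dx": 0,"dy": -0.1,"dz": 4,"yaw": 0,"gripper": 1},{"dx": 0,"dy": -0.1,"dz": 7,"yaw": 0,"gripper": 1},{"dx": 0,"dy": -0.1,"dz": 8.8,"yaw": 0,"gripper": 1},{"dx": 0,"dy": -0.1,"dz": 9.7,"yaw": 0,"gripper": 1},{"dx": 0,"dy": -0.1,"dz": 9.7,"yaw": 0,"gripper": 1}]}}

```text
clock: 17.05
tcp_pos: [0.3864, -0.2394, 0.0322]
orientation: [3.084, 0.599, 0.0]
contact_force: [-0.8, -0.5, 0.3]
grip_width: 0.0855
gripper_force: 0.0
```

Request:
{"name": "send_rows", "arguments": {"steps": [{"dx": 0,"dy": 0,"dz": 0,"yaw": 0,"gripper": 0},{"dx": 0,"dy": 0,"dz": 0,"yaw": 0,"gripper": 0},{"dx": 0,"dy": 0,"dz": 0,"yaw": 0,"gripper": 0},{"dx": 0,"dy": 0,"dz": 0,"yaw": 0,"gripper": 0},{"dx": 0,"dy": 0,"dz": 0,"yaw": 0,"gripper": 0}], "force": 40}}

```text
clock: 17.68
tcp_pos: [0.3865, -0.2394, 0.0333]
orientation: [3.083, 0.599, 0.002]
contact_force: [-0.8, 0.1, 6.6]
grip_width: 0.063
gripper_force: 43.4
```

Request:
{"name": "send_rows", "arguments": {"steps": [{"dx": 0,"dy": 0,"dz": 0,"yaw": 0,"gripper": 0},{"dx": 0,"dy": 0,"dz": -2,"yaw": 0,"gripper": 0},{"dx": 0,"dy": 0,"dz": -6,"yaw": 0,"gripper": 0},{"dx": 0,"dy": 0,"dz": -12,"yaw": 0,"gripper": 0},{"dx": 0,"dy": 0,"dz": -15,"yaw": 0,"gripper": 0}]}}

```text
clock: 18.3
tcp_pos: [0.3867, -0.2394, 0.1855]
orientation: [3.081, 0.599, 0.005]
contact_force: [0.5, -0.3, -1.9]
grip_width: 0.0625
gripper_force: 45.9
```

```bash
python3 - <<'E'
from h import *
f=imaging.grab_frame("top"); W=cloud(f)
show("top","frame",comp(W,437,169,30,.048,.09)); plan((450,-330,190,35),(530,-408,170,53))
E
```

```text
top frame 587 [ 529.1 -407. ] [118.6  66.1] 53.4 pca 57.8 mean [ 528. -407.   63.]
from [np.float64(388.1), np.float64(-240.1), np.float64(188.1), np.float64(21.99)]
(450, -330, 190, 35) dx 2.37 dy 10.65 dz -0.19 yaw -13.0 cm/deg
(530, -408, 170, 53) dx 2.08 dy 10.98 dz 2.00 yaw -18.0 cm/deg
```

Request:
{"name": "send_rows", "arguments": {"steps": [{"dx": 2.4,"dy": 10.6,"dz": 0,"yaw": -13,"gripper": 0},{"dx": 2.4,"dy": 10.6,"dz": 0,"yaw": -13,"gripper": 0},{"dx": 2.4,"dy": 10.6,"dz": 0,"yaw": -13,"gripper": 0}]}}

```text
clock: 18.73
tcp_pos: [0.4488, -0.3312, 0.182]
orientation: [2.996, 0.94, 0.002]
contact_force: [0.2, 1.1, -1.6]
grip_width: 0.0624
gripper_force: 45.9
```

Request:
{"name": "send_rows", "arguments": {"steps": [{"dx": 2.1,"dy": 11,"dz": 2,"yaw": -18,"gripper": 0},{"dx": 2.1,"dy": 11,"dz": 2,"yaw": -18,"gripper": 0},{"dx": 2.1,"dy": 11,"dz": 2,"yaw": -18,"gripper": 0},{"dx": 2.1,"dy": 11,"dz": 2,"yaw": -18,"gripper": 0},{"dx": 2.1,"dy": 11,"dz": 2,"yaw": -18,"gripper": 0}]}}

```text
clock: 19.35
tcp_pos: [0.5275, -0.4051, 0.1626]
orientation: [-2.811, -1.402, 0.001]
contact_force: [0.3, -0.2, -1.4]
grip_width: 0.0623
gripper_force: 46.0
```

```bash
python3 - <<'E'
from h import *
imaging.grab_frame("top"); plan((529.5,-407.5,104,53))
E
```

```text
from [np.float64(527.6), np.float64(-405.3), np.float64(162.8), np.float64(53.03)]
(529.5, -407.5, 104, 53) dx -0.06 dy 0.28 dz 5.88 yaw 0.0 cm/deg
```

Request:
{"name": "send_rows", "arguments": {"steps": [{"dx": 0.1,"dy": 0.2,"dz": 3,"yaw": 0,"gripper": 0},{"dx": 0.1,"dy": 0.2,"dz": 4.5,"yaw": 0,"gripper": 0},{"dx": 0.1,"dy": 0.2,"dz": 5.3,"yaw": 0,"gripper": 0},{"dx": 0.1,"dy": 0.2,"dz": 5.7,"yaw": 0,"gripper": 0},{"dx": 0.1,"dy": 0.2,"dz": 5.8,"yaw": 0,"gripper": 0}]}}

```text
clock: 20.02
tcp_pos: [0.5306, -0.4069, 0.1047]
orientation: [2.811, 1.401, 0.0]
contact_force: [-0.3, 0.3, -2.4]
grip_width: 0.0624
gripper_force: 45.9
```

Request:
{"name": "send_rows", "arguments": {"steps": [{"dx": 0,"dy": 0,"dz": 0.1,"yaw": 0,"gripper": 0},{"dx": 0,"dy": 0,"dz": 0.15,"yaw": 0,"gripper": 0}]}}

```text
clock: 20.27
tcp_pos: [0.5305, -0.4069, 0.1032]
orientation: [2.811, 1.401, 0.001]
contact_force: [0.1, -0.4, -1.7]
grip_width: 0.0629
gripper_force: 45.9
```

Request:
{"name": "send_rows", "arguments": {"steps": [{"dx": 0,"dy": 0,"dz": 0.1,"yaw": 0,"gripper": 0},{"dx": 0,"dy": 0,"dz": 0.1,"yaw": 0,"gripper": 0}]}}

```text
clock: 20.52
tcp_pos: [0.5305, -0.4069, 0.1025]
orientation: [2.811, 1.401, 0.0]
contact_force: [-1.8, 1.3, 3.4]
grip_width: 0.0627
gripper_force: 46.5
```

Contact. Releasing and lifting.

Request:
{"name": "send_rows", "arguments": {"steps": [{"dx": 0,"dy": 0,"dz": 0,"yaw": 0,"gripper": 1},{"dx": 0,"dy": 0,"dz": 0,"yaw": 0,"gripper": 1},{"dx": 0,"dy": 0,"dz": 0,"yaw": 0,"gripper": 1},{"dx": 0,"dy": 0,"dz": 0,"yaw": 0,"gripper": 1},{"dx": 0,"dy": 0,"dz": 0,"yaw": 0,"gripper": 1}]}}

```text
clock: 21.15
tcp_pos: [0.5303, -0.4067, 0.1018]
orientation: [-2.811, -1.402, -0.0]
contact_force: [0.2, 0.1, 0.3]
grip_width: 0.0855
gripper_force: 0.0
```

Request:
{"name": "send_rows", "arguments": {"steps": [{"dx": 0,"dy": 0,"dz": -3,"yaw": 0,"gripper": 1},{"dx": 0,"dy": 0,"dz": -8,"yaw": 0,"gripper": 1},{"dx": 0,"dy": 0,"dz": -10,"yaw": 0,"gripper": 1},{"dx": 0,"dy": 0,"dz": -10,"yaw": 0,"gripper": 1}]}}

```text
clock: 21.65
tcp_pos: [0.5311, -0.4072, 0.2033]
orientation: [2.809, 1.4, 0.002]
contact_force: [-0.6, 0.0, -0.5]
grip_width: 0.0854
gripper_force: 0.0
```

```bash
python3 - <<'E'
from h import *
imaging.grab_frame("top"); plan((520,-215,200,53),(480,0,200,60),(395,231.5,130,65),(395,231.5,34,65))
E
```

```text
from [np.float64(530.1), np.float64(-406.7), np.float64(201.5), np.float64(53.0)]
(520, -215, 200, 53) dx 14.70 dy -12.34 dz 0.15 yaw 0.0 cm/deg
(480, 0, 200, 60) dx 14.76 dy -16.13 dz 0.00 yaw -7.0 cm/deg
(395, 231.5, 130, 65) dx 15.80 dy -18.94 dz 7.00 yaw -5.0 cm/deg
(395, 231.5, 34, 65) dx 0.00 dy 0.00 dz 9.60 yaw 0.0 cm/deg
```

Request:
{"name": "send_rows", "arguments": {"steps": [{"dx": 14.7,"dy": -12.3,"dz": 0,"yaw": 0,"gripper": 1},{"dx": 14.7,"dy": -12.3,"dz": 0,"yaw": 0,"gripper": 1},{"dx": 14.7,"dy": -12.3,"dz": 0,"yaw": 0,"gripper": 1},{"dx": 14.7,"dy": -12.3,"dz": 0,"yaw": 0,"gripper": 1}]}}

```text
clock: 22.2
tcp_pos: [0.5197, -0.2091, 0.2]
orientation: [-2.802, -1.412, 0.002]
contact_force: [-0.3, -1.6, -0.1]
grip_width: 0.0856
gripper_force: 0.0
```

Request:
{"name": "send_rows", "arguments": {"steps": [{"dx": 14.8,"dy": -16.1,"dz": 0,"yaw": -7,"gripper": 1},{"dx": 14.8,"dy": -16.1,"dz": 0,"yaw": -7,"gripper": 1},{"dx": 14.8,"dy": -16.1,"dz": 0,"yaw": -7,"gripper": 1},{"dx": 14.8,"dy": -16.1,"dz": 0,"yaw": -7,"gripper": 1}]}}

```text
clock: 22.7
tcp_pos: [0.4796, 0.0022, 0.2005]
orientation: [-2.717, -1.574, 0.003]
contact_force: [0.7, -1.5, 0.1]
grip_width: 0.0852
gripper_force: 0.0
```

Request:
{"name": "send_rows", "arguments": {"steps": [{"dx": 15.8,"dy": -18.9,"dz": 7,"yaw": -5,"gripper": 1},{"dx": 15.8,"dy": -18.9,"dz": 7,"yaw": -5,"gripper": 1},{"dx": 15.8,"dy": -18.9,"dz": 7,"yaw": -5,"gripper": 1},{"dx": 15.8,"dy": -18.9,"dz": 7,"yaw": -5,"gripper": 1},{"dx": 15.8,"dy": -18.9,"dz": 7,"yaw": -5,"gripper": 1}]}}

```text
clock: 23.32
tcp_pos: [0.3936, 0.2344, 0.1299]
orientation: [-2.641, -1.696, 0.005]
contact_force: [0.2, -1.1, -0.6]
grip_width: 0.0852
gripper_force: 0.0
```

```bash
python3 - <<'E'
from h import *
f=imaging.grab_frame("top"); W=cloud(f); print(now()[1])
show("top","cover",comp(W,440,169,30,.075,.14)); show("top","collar",comp(W,184,173,16,.010,.05)); plan((395.5,232,34,65))
E
```

```text
[-0.003 -0.    -1.   ]
top cover 709 [ 530.  -405.9] [117.3  66.2] 52.6 pca 54.3 mean [ 528. -404.   93.]
top collar 226 [542.3 405.8] [62.9 62.6] -75.9 pca 59.9 mean [542. 405.  27.]
from [np.float64(394.6), np.float64(232.7), np.float64(130.1), np.float64(65.27)]
(395.5, 232, 34, 65) dx -0.03 dy 0.11 dz 9.61 yaw 0.3 cm/deg
```

The cover is on the frame. Now the disc.

Request:
{"name": "send_rows", "arguments": {"steps": [{"dx": 0,"dy": 0.1,"dz": 4,"yaw": 0,"gripper": 1},{"dx": 0,"dy": 0.1,"dz": 7,"yaw": 0,"gripper": 1},{"dx": 0,"dy": 0.1,"dz": 8.8,"yaw": 0,"gripper": 1},{"dx": 0,"dy": 0.1,"dz": 9.6,"yaw": 0,"gripper": 1},{"dx": 0,"dy": 0.1,"dz": 9.6,"yaw": 0,"gripper": 1}]}}

```text
clock: 24.0
tcp_pos: [0.3976, 0.2295, 0.0355]
orientation: [2.651, 1.685, -0.002]
contact_force: [-0.6, -0.7, 0.2]
grip_width: 0.0855
gripper_force: 0.0
```

Request:
{"name": "send_rows", "arguments": {"steps": [{"dx": 0,"dy": 0,"dz": 0,"yaw": 0,"gripper": 0},{"dx": 0,"dy": 0,"dz": 0,"yaw": 0,"gripper": 0},{"dx": 0,"dy": 0,"dz": 0,"yaw": 0,"gripper": 0},{"dx": 0,"dy": 0,"dz": 0,"yaw": 0,"gripper": 0},{"dx": 0,"dy": 0,"dz": 0,"yaw": 0,"gripper": 0}], "force": 40}}

```text
clock: 24.62
tcp_pos: [0.3978, 0.2307, 0.0369]
orientation: [2.649, 1.687, 0.002]
contact_force: [-1.2, -1.1, 6.9]
grip_width: 0.0621
gripper_force: 41.6
```

Request:
{"name": "send_rows", "arguments": {"steps": [{"dx": 0,"dy": 0,"dz": 0,"yaw": 0,"gripper": 0},{"dx": 0,"dy": 0,"dz": -2,"yaw": 0,"gripper": 0},{"dx": 0,"dy": 0,"dz": -6,"yaw": 0,"gripper": 0},{"dx": 0,"dy": 0,"dz": -12,"yaw": 0,"gripper": 0},{"dx": 0,"dy": 0,"dz": -15,"yaw": 0,"gripper": 0}]}}

```text
clock: 25.25
tcp_pos: [0.3981, 0.2314, 0.1891]
orientation: [2.649, 1.688, 0.007]
contact_force: [0.3, -0.5, -1.6]
grip_width: 0.0615
gripper_force: 44.5
```

```bash
python3 - <<'E'
from h import *
snap("g5","5"); plan((500,70,190,65),(590,-70,190,65),(640,-156,150,65))
E
```

```text
[np.float64(398.1), np.float64(231.4), np.float64(189.1), np.float64(65.01)] [ 0.004  0.002 -1.   ] 0.0615 44.45290267467499
top centre 230 213
scene centre 394 199
from [np.float64(399.1), np.float64(231.9), np.float64(189.5), np.float64(64.98)]
(500, 70, 190, 65) dx -10.40 dy 15.99 dz -0.05 yaw -0.0 cm/deg
(590, -70, 190, 65) dx -8.88 dy 14.07 dz 0.00 yaw 0.0 cm/deg
(640, -156, 150, 65) dx -5.68 dy 8.17 dz 4.00 yaw 0.0 cm/deg
```

View pics/g5.png

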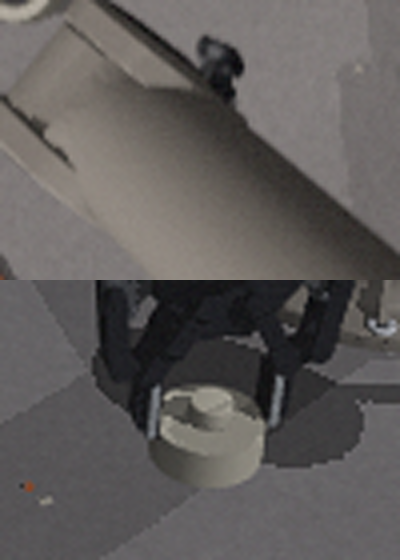

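The disc is held level and centred between the pads. Carrying it to the bat.

Request:
{"name": "send_rows", "arguments": {"steps": [{"dx": -10.4,"dy": 16,"dz": 0,"yaw": 0,"gripper": 0},{"dx": -10.4,"dy": 16,"dz": 0,"yaw": 0,"gripper": 0},{"dx": -10.4,"dy": 16,"dz": 0,"yaw": 0,"gripper": 0},{"dx": -10.4,"dy": 16,"dz": 0,"yaw": 0,"gripper": 0}]}}

```text
clock: 25.85
tcp_pos: [0.4997, 0.0633, 0.1845]
orientation: [2.656, 1.676, -0.003]
contact_force: [-1.0, 1.2, -1.3]
grip_width: 0.0613
gripper_force: 44.5
```

Request:
{"name": "send_rows", "arguments": {"steps": [{"dx": -8.9,"dy": 14.1,"dz": 0,"yaw": 0,"gripper": 0},{"dx": -8.9,"dy": 14.1,"dz": 0,"yaw": 0,"gripper": 0},{"dx": -8.9,"dy": 14.1,"dz": 0,"yaw": 0,"gripper": 0},{"dx": -8.9,"dy": 14.1,"dz": 0,"yaw": 0,"gripper": 0}]}}

```text
clock: 26.35
tcp_pos: [0.5889, -0.0746, 0.1843]
orientation: [2.654, 1.681, -0.002]
contact_force: [0.1, 0.2, -1.7]
grip_width: 0.0617
gripper_force: 44.5
```

Request:
{"name": "send_rows", "arguments": {"steps": [{"dx": -5.7,"dy": 8.2,"dz": 4,"yaw": 0,"gripper": 0},{"dx": -5.7,"dy": 8.2,"dz": 4,"yaw": 0,"gripper": 0},{"dx": -5.7,"dy": 8.2,"dz": 4,"yaw": 0,"gripper": 0},{"dx": -5.7,"dy": 8.2,"dz": 4,"yaw": 0,"gripper": 0},{"dx": -5.7,"dy": 8.2,"dz": 4,"yaw": 0,"gripper": 0}]}}

```text
clock: 26.98
tcp_pos: [0.6386, -0.1551, 0.1463]
orientation: [-2.646, -1.692, -0.001]
contact_force: [-0.9, 0.6, -0.3]
grip_width: 0.0617
gripper_force: 44.5
```

```bash
python3 - <<'E'
from h import *
imaging.grab_frame("top"); plan((641,-156,54,65))
E
```

```text
from [np.float64(638.7), np.float64(-155.5), np.float64(146.4), np.float64(65.16)]
(641, -156, 54, 65) dx 0.05 dy 0.23 dz 9.24 yaw 0.2 cm/deg
```

Request:
{"name": "send_rows", "arguments": {"steps": [{"dx": 0.1,"dy": 0.2,"dz": 4,"yaw": 0,"gripper": 0},{"dx": 0.1,"dy": 0.2,"dz": 7,"yaw": 0,"gripper": 0},{"dx": 0.1,"dy": 0.2,"dz": 8.5,"yaw": 0,"gripper": 0},{"dx": 0.1,"dy": 0.2,"dz": 9.2,"yaw": 0,"gripper": 0},{"dx": 0.1,"dy": 0.2,"dz": 9.2,"yaw": 0,"gripper": 0}]}}

```text
clock: 27.65
tcp_pos: [0.6414, -0.1574, 0.0543]
orientation: [2.649, 1.688, 0.001]
contact_force: [-0.6, -0.2, -0.9]
grip_width: 0.0618
gripper_force: 44.6
```

Request:
{"name": "send_rows", "arguments": {"steps": [{"dx": 0,"dy": 0,"dz": 0.1,"yaw": 0,"gripper": 0},{"dx": 0,"dy": 0,"dz": 0.15,"yaw": 0,"gripper": 0}]}}

```text
clock: 27.9
tcp_pos: [0.6415, -0.1578, 0.0531]
orientation: [2.649, 1.687, 0.002]
contact_force: [0.1, -0.3, -1.7]
grip_width: 0.0614
gripper_force: 44.6
```

Request:
{"name": "send_rows", "arguments": {"steps": [{"dx": 0,"dy": 0,"dz": 0.1,"yaw": 0,"gripper": 0},{"dx": 0,"dy": 0,"dz": 0.15,"yaw": 0,"gripper": 0}]}}

```text
clock: 28.15
tcp_pos: [0.6414, -0.1578, 0.0521]
orientation: [2.649, 1.687, 0.001]
contact_force: [-4.2, 0.4, 10.6]
grip_width: 0.062
gripper_force: 45.6
```

Request:
{"name": "send_rows", "arguments": {"steps": [{"dx": 0,"dy": 0,"dz": 0,"yaw": 0,"gripper": 1},{"dx": 0,"dy": 0,"dz": 0,"yaw": 0,"gripper": 1},{"dx": 0,"dy": 0,"dz": 0,"yaw": 0,"gripper": 1},{"dx": 0,"dy": 0,"dz": 0,"yaw": 0,"gripper": 1},{"dx": 0,"dy": 0,"dz": 0,"yaw": 0,"gripper": 1}]}}

```text
clock: 28.78
tcp_pos: [0.641, -0.1577, 0.0508]
orientation: [2.65, 1.688, 0.0]
contact_force: [-0.1, -1.0, 0.1]
grip_width: 0.0858
gripper_force: 0.0
```

Request:
{"name": "send_rows", "arguments": {"steps": [{"dx": 0,"dy": 0,"dz": -3,"yaw": 0,"gripper": 1},{"dx": 0,"dy": 0,"dz": -8,"yaw": 0,"gripper": 1},{"dx": 0,"dy": 0,"dz": -14,"yaw": 0,"gripper": 1},{"dx": 0,"dy": 0,"dz": -14,"yaw": 0,"gripper": 1}]}}

```text
clock: 29.28
tcp_pos: [0.6443, -0.1578, 0.1967]
orientation: [2.644, 1.684, 0.012]
contact_force: [0.2, 0.1, 0.0]
grip_width: 0.0854
gripper_force: 0.0
```

```bash
python3 - <<'E'
from h import *
imaging.grab_frame("top"); plan((640,40,190,75),(605,230,190,90),(543,405.5,130,100),(543,405.5,39,100))
E
```

```text
from [np.float64(642.5), np.float64(-157.8), np.float64(193.5), np.float64(65.0)]
(640, 40, 190, 75) dx 17.82 dy -8.59 dz 0.35 yaw -10.0 cm/deg
(605, 230, 190, 90) dx 17.45 dy -8.30 dz 0.00 yaw -15.0 cm/deg
(543, 405.5, 130, 100) dx 17.55 dy -6.20 dz 6.00 yaw -10.0 cm/deg
(543, 405.5, 39, 100) dx 0.00 dy 0.00 dz 9.10 yaw 0.0 cm/deg
```

Request:
{"name": "send_rows", "arguments": {"steps": [{"dx": 17.8,"dy": -8.6,"dz": 0.2,"yaw": -10,"gripper": 1},{"dx": 17.8,"dy": -8.6,"dz": 0.2,"yaw": -10,"gripper": 1},{"dx": 17.8,"dy": -8.6,"dz": 0.2,"yaw": -10,"gripper": 1},{"dx": 17.8,"dy": -8.6,"dz": 0.2,"yaw": -10,"gripper": 1}]}}

```text
clock: 29.82
tcp_pos: [0.6365, 0.0469, 0.1875]
orientation: [-2.481, -1.921, 0.0]
contact_force: [-0.4, -0.7, 0.2]
grip_width: 0.0852
gripper_force: 0.0
```

Request:
{"name": "send_rows", "arguments": {"steps": [{"dx": 17.4,"dy": -8.3,"dz": 0,"yaw": -15,"gripper": 1},{"dx": 17.4,"dy": -8.3,"dz": 0,"yaw": -15,"gripper": 1},{"dx": 17.4,"dy": -8.3,"dz": 0,"yaw": -15,"gripper": 1},{"dx": 17.4,"dy": -8.3,"dz": 0,"yaw": -15,"gripper": 1}]}}

```text
clock: 30.32
tcp_pos: [0.6002, 0.2354, 0.1878]
orientation: [-2.21, -2.228, -0.0]
contact_force: [1.0, -1.5, 0.6]
grip_width: 0.0853
gripper_force: 0.0
```

Request:
{"name": "send_rows", "arguments": {"steps": [{"dx": 17.5,"dy": -6.2,"dz": 6,"yaw": -10,"gripper": 1},{"dx": 17.5,"dy": -6.2,"dz": 6,"yaw": -10,"gripper": 1},{"dx": 17.5,"dy": -6.2,"dz": 6,"yaw": -10,"gripper": 1},{"dx": 17.5,"dy": -6.2,"dz": 6,"yaw": -10,"gripper": 1},{"dx": 17.5,"dy": -6.2,"dz": 6,"yaw": -10,"gripper": 1}]}}

```text
clock: 30.95
tcp_pos: [0.5413, 0.4032, 0.1274]
orientation: [2.019, 2.406, -0.004]
contact_force: [0.7, -1.0, 0.7]
grip_width: 0.0854
gripper_force: 0.0
```

```bash
python3 - <<'E'
from h import *
f=imaging.grab_frame("top"); W=cloud(f); np.savez("topB.npz",**f); print(now()[1])
show("top","disc",comp(W,357,138,26,.028,.07)); show("top","boss",comp(W,357,138,26,.045,.07)); show("top","jar",comp(W,233,170,10,.015,.07)); plan((543,405.5,39,100))
E
```

```text
[-0.    -0.002 -1.   ]
top disc 305 [ 639.9 -156. ] [64.2 61.7] -27.9 pca -21.3 mean [ 639. -156.   42.]
top boss 51 [ 640.7 -156. ] [24.5 22.8] -1.5 pca 70.0 mean [ 640. -156.   52.]Traceback (most recent call last):
  File "<stdin>", line 3, in <module>
  File "h.py", line 22, in comp
    P=W[l==1+np.argmax(s[1:,4])]
             ~~~~~~~~~^^^^^^^^^
    return _wrapfunc(a, 'argmax', axis=axis, out=out, **kwds)
    return bound(*args, **kwds)
ValueError: attempt to get argmax of an empty sequence
```

The disc sits within 1 mm of the bat's centre. The jar is only hidden by the arm at the moment. Now the collar.

Request:
{"name": "send_rows", "arguments": {"steps": [{"dx": 0.2,"dy": 0.2,"dz": 4,"yaw": 0,"gripper": 1},{"dx": 0.2,"dy": 0.2,"dz": 6.5,"yaw": 0,"gripper": 1},{"dx": 0.2,"dy": 0.2,"dz": 8.2,"yaw": 0,"gripper": 1},{"dx": 0.2,"dy": 0.2,"dz": 8.9,"yaw": 0,"gripper": 1},{"dx": 0.2,"dy": 0.2,"dz": 8.9,"yaw": 0,"gripper": 1}]}}

```text
clock: 31.62
tcp_pos: [0.5428, 0.4069, 0.0399]
orientation: [-2.019, -2.407, -0.0]
contact_force: [0.0, 0.6, -0.1]
grip_width: 0.0853
gripper_force: 0.0
```

Request:
{"name": "send_rows", "arguments": {"steps": [{"dx": 0,"dy": 0,"dz": 0,"yaw": 0,"gripper": 0},{"dx": 0,"dy": 0,"dz": 0,"yaw": 0,"gripper": 0},{"dx": 0,"dy": 0,"dz": 0,"yaw": 0,"gripper": 0},{"dx": 0,"dy": 0,"dz": 0,"yaw": 0,"gripper": 0},{"dx": 0,"dy": 0,"dz": 0,"yaw": 0,"gripper": 0}], "force": 30}}

```text
clock: 32.25
tcp_pos: [0.5432, 0.4075, 0.0416]
orientation: [2.019, 2.406, 0.003]
contact_force: [-0.5, -1.3, 5.6]
grip_width: 0.0632
gripper_force: 31.5
```

Request:
{"name": "send_rows", "arguments": {"steps": [{"dx": 0,"dy": 0,"dz": 0,"yaw": 0,"gripper": 0},{"dx": 0,"dy": 0,"dz": -2,"yaw": 0,"gripper": 0},{"dx": 0,"dy": 0,"dz": -6,"yaw": 0,"gripper": 0},{"dx": 0,"dy": 0,"dz": -12,"yaw": 0,"gripper": 0},{"dx": 0,"dy": 0,"dz": -15,"yaw": 0,"gripper": 0}]}}

```text
clock: 32.88
tcp_pos: [0.5435, 0.4084, 0.1953]
orientation: [2.018, 2.406, 0.009]
contact_force: [-0.0, -0.4, -1.1]
grip_width: 0.0625
gripper_force: 33.3
```

```bash
python3 - <<'E'
from h import *
imaging.grab_frame("top"); plan((605,230,190,90),(640,40,190,75),(641,-157,170,65))
E
```

```text
from [np.float64(544.5), np.float64(409.5), np.float64(198.7), np.float64(100.01)]
(605, 230, 190, 90) dx -18.73 dy 2.84 dz 0.87 yaw 10.0 cm/deg
(640, 40, 190, 75) dx -19.00 dy 3.50 dz 0.00 yaw 15.0 cm/deg
(641, -157, 170, 65) dx -19.00 dy 5.20 dz 2.00 yaw 10.0 cm/deg
```

Request:
{"name": "send_rows", "arguments": {"steps": [{"dx": -18.7,"dy": 2.8,"dz": 0.5,"yaw": 10,"gripper": 0},{"dx": -18.7,"dy": 2.8,"dz": 0.5,"yaw": 10,"gripper": 0},{"dx": -18.7,"dy": 2.8,"dz": 0.5,"yaw": 10,"gripper": 0},{"dx": -18.7,"dy": 2.8,"dz": 0.5,"yaw": 10,"gripper": 0}]}}

```text
clock: 33.42
tcp_pos: [0.6057, 0.2197, 0.185]
orientation: [2.23, 2.207, -0.004]
contact_force: [-0.3, -0.2, -1.0]
grip_width: 0.0627
gripper_force: 33.3
```

Request:
{"name": "send_rows", "arguments": {"steps": [{"dx": -19,"dy": 3.5,"dz": 0,"yaw": 15,"gripper": 0},{"dx": -19,"dy": 3.5,"dz": 0,"yaw": 15,"gripper": 0},{"dx": -19,"dy": 3.5,"dz": 0,"yaw": 15,"gripper": 0},{"dx": -19,"dy": 3.5,"dz": 0,"yaw": 15,"gripper": 0}]}}

```text
clock: 33.92
tcp_pos: [0.6387, 0.0307, 0.1851]
orientation: [2.498, 1.9, -0.003]
contact_force: [-0.3, 0.6, -1.3]
grip_width: 0.0628
gripper_force: 33.3
```

Request:
{"name": "send_rows", "arguments": {"steps": [{"dx": -19,"dy": 5.2,"dz": 2,"yaw": 10,"gripper": 0},{"dx": -19,"dy": 5.2,"dz": 2,"yaw": 10,"gripper": 0},{"dx": -19,"dy": 5.2,"dz": 2,"yaw": 10,"gripper": 0},{"dx": -19,"dy": 5.2,"dz": 2,"yaw": 10,"gripper": 0},{"dx": -19,"dy": 5.2,"dz": 2,"yaw": 10,"gripper": 0}]}}

```text
clock: 34.55
tcp_pos: [0.639, -0.1587, 0.1651]
orientation: [-2.649, -1.687, -0.001]
contact_force: [-0.3, 0.5, 0.2]
grip_width: 0.0625
gripper_force: 33.3
```

```bash
python3 - <<'E'
from h import *
snap("g6","6"); plan((641.5,-155.5,100,65),(641.5,-155.5,82,65))
E
```

```text
[np.float64(639.0), np.float64(-158.7), np.float64(165.1), np.float64(64.98)] [ 0.     0.001 -1.   ] 0.0625 33.26374179683626
top centre 359 131
scene centre 224 160
from [np.float64(639.5), np.float64(-156.1), np.float64(165.4), np.float64(65.2)]
(641.5, -155.5, 100, 65) dx 0.14 dy 0.16 dz 6.54 yaw 0.2 cm/deg
(641.5, -155.5, 82, 65) dx 0.00 dy 0.00 dz 1.80 yaw 0.0 cm/deg
```

View pics/g6.png

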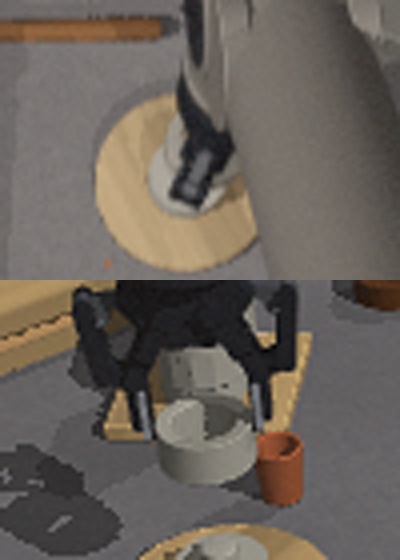

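The collar is held level over the disc and the cup stands clear. Lowering.

Request:
{"name": "send_rows", "arguments": {"steps": [{"dx": 0.2,"dy": 0.2,"dz": 4,"yaw": 0,"gripper": 0},{"dx": 0.2,"dy": 0.2,"dz": 6,"yaw": 0,"gripper": 0},{"dx": 0.2,"dy": 0.2,"dz": 7.3,"yaw": 0,"gripper": 0},{"dx": 0.2,"dy": 0.2,"dz": 8.1,"yaw": 0,"gripper": 0},{"dx": 0.2,"dy": 0.2,"dz": 8.3,"yaw": 0,"gripper": 0}]}}

```text
clock: 35.28
tcp_pos: [0.6417, -0.1583, 0.0819]
orientation: [2.649, 1.688, 0.0]
contact_force: [0.0, 0.4, -0.9]
grip_width: 0.0633
gripper_force: 33.3
```

Request:
{"name": "send_rows", "arguments": {"steps": [{"dx": 0,"dy": 0,"dz": 0.1,"yaw": 0,"gripper": 0},{"dx": 0,"dy": 0,"dz": 0.15,"yaw": 0,"gripper": 0}]}}

```text
clock: 35.52
tcp_pos: [0.6419, -0.1586, 0.0809]
orientation: [2.649, 1.687, 0.001]
contact_force: [0.1, 0.8, -0.9]
grip_width: 0.0627
gripper_force: 33.3
```

Request:
{"name": "send_rows", "arguments": {"steps": [{"dx": 0.2,"dy": -0.1,"dz": 0,"yaw": 0,"gripper": 0},{"dx": 0.2,"dy": -0.1,"dz": 0.1,"yaw": 0,"gripper": 0},{"dx": 0.2,"dy": -0.1,"dz": 0.15,"yaw": 0,"gripper": 0}]}}

```text
clock: 35.9
tcp_pos: [0.6418, -0.1562, 0.0805]
orientation: [2.649, 1.687, 0.0]
contact_force: [-5.0, 0.3, 13.9]
grip_width: 0.0631
gripper_force: 34.5
```

Request:
{"name": "send_rows", "arguments": {"steps": [{"dx": 0,"dy": 0,"dz": 0,"yaw": 0,"gripper": 1},{"dx": 0,"dy": 0,"dz": 0,"yaw": 0,"gripper": 1},{"dx": 0,"dy": 0,"dz": 0,"yaw": 0,"gripper": 1},{"dx": 0,"dy": 0,"dz": 0,"yaw": 0,"gripper": 1},{"dx": 0,"dy": 0,"dz": 0,"yaw": 0,"gripper": 1}]}}

```text
clock: 36.52
tcp_pos: [0.6414, -0.1562, 0.0787]
orientation: [-2.649, -1.688, 0.0]
contact_force: [0.7, -0.1, 0.9]
grip_width: 0.0853
gripper_force: 0.0
```

Request:
{"name": "send_rows", "arguments": {"steps": [{"dx": 0,"dy": 0,"dz": -3,"yaw": 0,"gripper": 1},{"dx": 0,"dy": 0,"dz": -8,"yaw": 0,"gripper": 1},{"dx": 0,"dy": 0,"dz": -14,"yaw": 0,"gripper": 1},{"dx": 0,"dy": 0,"dz": -14,"yaw": 0,"gripper": 1}]}}

```text
clock: 37.02
tcp_pos: [0.6447, -0.1562, 0.2248]
orientation: [2.644, 1.684, 0.012]
contact_force: [0.7, 0.4, 0.2]
grip_width: 0.0854
gripper_force: 0.0
```

Request:
{"name": "send_rows", "arguments": {"steps": [{"dx": 22,"dy": 0,"dz": 0,"yaw": 0,"gripper": 1},{"dx": 22,"dy": 0,"dz": 0,"yaw": 0,"gripper": 1},{"dx": 22,"dy": 0,"dz": 0,"yaw": 0,"gripper": 1},{"dx": 22,"dy": 0,"dz": 0,"yaw": 0,"gripper": 1},{"dx": 22,"dy": 0,"dz": 0,"yaw": 0,"gripper": 1}]}}

```text
clock: 37.65
tcp_pos: [0.7341, 0.0481, 0.2173]
orientation: [-2.642, -1.694, 0.0]
contact_force: [-0.9, -0.8, -0.0]
grip_width: 0.0851
gripper_force: 0.0
```

```bash
python3 - <<'E'
from h import *
f=imaging.grab_frame("top"); W=cloud(f); g=imaging.grab_frame("scene")
show("top","collar",comp(W,357,136,26,.052,.10)); show("top","cover",comp(W,440,169,30,.075,.14)); show("top","cup",comp(W,386,167,9,.015,.06))
cv2.imwrite("pics/end.png",np.vstack([cv2.resize(i[...,::-1],None,fx=2.3,fy=2.3,interpolation=cv2.INTER_CUBIC) for i in (f["color"][90:220,210:490],g["color"][95:225,140:420])]))
E
```

```text
top collar 82 [ 651.  -172.2] [55.3 23.8] 40.3 pca 38.5 mean [ 653. -171.   68.]
top cover 718 [ 529.7 -405.5] [117.6  66.5] 53.2 pca 54.0 mean [ 528. -404.   93.]
top cup 79 [ 549.3 -251.4] [36.5 34.2] -58.9 pca -53.7 mean [ 550. -253.   38.]
```

View pics/end.png

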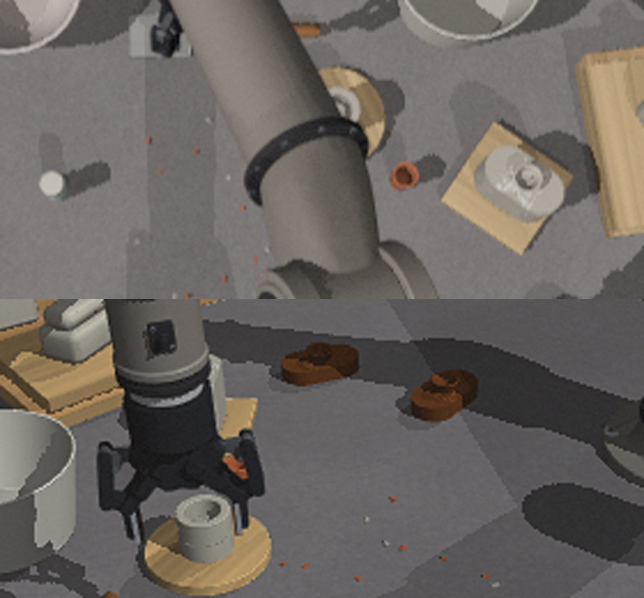

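The cover is on the stack and the cup and jar are standing, but the arm hides the collar. Moving aside and checking once more.

Request:
{"name": "send_rows", "arguments": {"steps": [{"dx": 12,"dy": -14.5,"dz": 0,"yaw": 0,"gripper": 1},{"dx": 12,"dy": -14.5,"dz": 0,"yaw": 0,"gripper": 1},{"dx": 12,"dy": -14.5,"dz": 0,"yaw": 0,"gripper": 1},{"dx": 12,"dy": -14.5,"dz": 0,"yaw": 0,"gripper": 1},{"dx": 12,"dy": -14.5,"dz": 0,"yaw": 0,"gripper": 1}]}}

```text
clock: 38.38
tcp_pos: [0.6541, 0.2109, 0.2186]
orientation: [2.65, 1.685, -0.001]
contact_force: [0.7, 0.0, 0.4]
grip_width: 0.0856
gripper_force: 0.0
```

```bash
python3 - <<'E'
from h import *
f=imaging.grab_frame("top"); W=cloud(f); g=imaging.grab_frame("scene")
show("top","collar",comp(W,357,136,26,.048,.10)); show("top","cover",comp(W,440,169,30,.075,.14)); show("top","collar top",comp(W,357,136,26,.062,.10))
try: show("top","jar",comp(W,233,170,10,.015,.07))
except ValueError: print("jar hidden")
show("scene","jar",comp(cloud(g),344,275,16,.015,.07))
cv2.imwrite("pics/end2.png",np.vstack([cv2.resize(i[...,::-1],None,fx=2.3,fy=2.3,interpolation=cv2.INTER_CUBIC) for i in (f["color"][90:220,210:490],g["color"][95:225,140:420])]))
E
```

```text
top collar 223 [ 639.8 -156.7] [63.1 62.2] -21.2 pca -20.2 mean [ 638. -156.   67.]
top cover 715 [ 529.4 -406.2] [117.4  65.8] 52.7 pca 54.2 mean [ 528. -404.   93.]
top collar top 188 [ 640.7 -156.4] [61.9 61.2] 46.5 pca -6.5 mean [ 640. -157.   69.]
top jar 115 [545.1 243.6] [32.6 31.8] 66.8 pca 29.2 mean [544. 242.  48.]
scene jar 303 [550.4 251.3] [36.1 34.1] 36.3 pca -39.2 mean [553. 255.  41.]
```

View pics/end2.png

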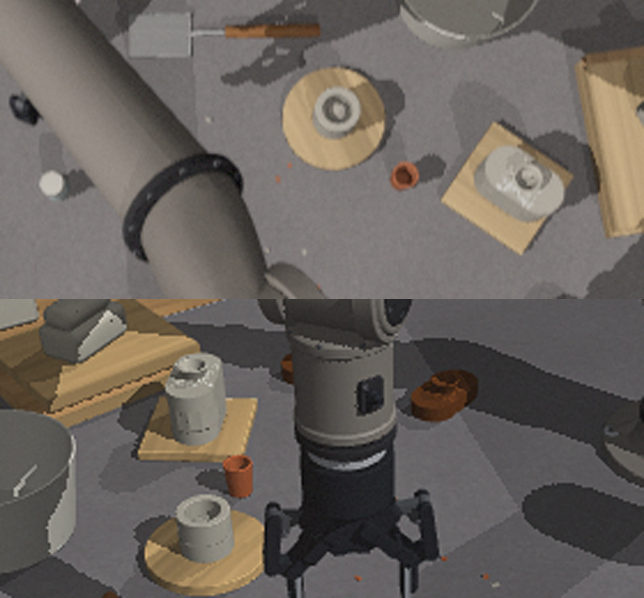

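Both stacks stand complete and aligned: the collar is around the boss (top crop 338,110) and the oblong stack is on the board (520,180). The cup and jar are unmoved, so I'm handing in.

```bash
python3 -c "
from bench import workorder; print(workorder.hand_in())"
```

```text
the job is handed in; nothing more can be done
None
```

Both moulds are assembled on their boards and the job is handed in after about 38 s of robot time. In the last camera check the stacks were seated and aligned, and the jar and cup had not moved; the hand-in returned no score.

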